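# Lock the bite-height screw of a model mounting stand

## Task

Lock the height screw of the dental-model mounting stand without losing its setting. Set the loose holding key fully down over the flat tang on top of the screw, with the key's bent-down tail in the brace fork so that the screw cannot turn; then swing the lever of the jam nut clockwise (seen from above) until you feel the nut come tight, and nip it up about 5 degrees more, never forcing it beyond 8 degrees. Leave the key in place and do not disturb the white tub or the dropper bottle.

Things in the scene. Friction and masses are not known exactly. Their poses are not given: they have to be found in the camera images.
- stand: Model mounting stand, fixed to the bench: grey base plate 200 x 110 mm, on it an aluminium bow 44 mm wide whose top is 58 mm above the bench, a plaster cast under it. Origin on the bench under the screw's axis; x along the bow from the screw to the brace fork, z up. Base plate from x = -55 to 145 mm.
- tang (a point): On the vertical axis of the stand's adjusting screw, on top of its steel collar (48 mm across), 81 mm above the bench. From the collar a flat tang rises 21 mm: 36 mm long along x, 10 mm thick along y (top 4 mm slimmer: 33.5 x 7.5). z up, x towards the brace fork; the frame turns with the screw. Unless the key holds it, the screw turns along with the nut (0.03 N m turns it).
- screw (a joint): Angle of the adjusting screw, rad, positive clockwise from above. Its setting is good near 0 and is lost beyond 0.16 rad either way. It starts within 0.02 of 0; with the key seated it can still shift up to about 0.1 before key and fork take up.
- fork (a point): Brace fork on the bow of the stand: two steel posts with a 13 mm gap (flared to 22 mm at the mouth, over the top 8 mm), 95 mm from the screw's axis, reaching to 101.5 mm above the bench. This point is midway between the posts, 80 mm above the bench. x of the frame points from the screw's axis to the fork, z up.
- lever (a point): Lever of the brass jam nut on the screw: an upright round post 14 mm across, 85 mm from the screw's axis, 65 to 135 mm above the bench, on a flat radial arm (12 mm wide, 64 to 73 mm above the bench), on the side away from the fork. This point: on the post's centre line, 15 mm below its top. Tightens clockwise from above about the screw's axis; stays where it is left.
- bite (a joint): How far the nut is turned past the point where it came tight, rad: 0 not tight, 0.05 or more locked, above 0.14 forced; aim for 0.09. Before that the nut turns lightly (0.1 N m, 1.2 N at the post) through an unknown 0.5 to 1.05 rad (plus the screw's play); then resistance steps to 0.4 N m (5 N at the post) and rises 2.5 N m per rad (9 N at 0.14).
- key_fin (a point): Holding key, dark steel, 0.24 kg, standing loose on the bench, slot downwards: this point is the centre of its upright grip fin (36 mm long along x, 12 mm thick along y, 31 to 74 mm above the key's underside, this point 52 mm above it). The fin stands on a block 56 x 30 mm (x, y), 31 mm high. x of the frame points along the key's arm to its tail, z up.
- key_slot (a point): Centre of the slot's mouth on the underside of the key's block, 10 mm behind (-x) the fin's centre and 52 mm below it. Slot: 38 mm along x, 12 mm along y, 28 mm deep, slightly chamfered at the mouth. When seated the underside lies on the screw's collar, this point at tang.
- key_tail (a point): Foot of the key's bent-down tail, 95 mm from the slot's centre along the key's x; the tail is 8 x 8 mm, its rounded foot level with the underside of the block, the arm above it 8 mm wide, its underside 14 mm above the foot. When seated it stands in the brace fork.
- tub_mid (a point): White lidded tub, 84 mm across, 95 mm high; this point is its centre. Leave alone.
- dropper_mid (a point): Small brown dropper bottle, 28 mm across, 70 mm high, in front of the stand to its left; this point is its centre. Leave alone.
There are look-alikes about, which are no part of the job. What is shaped like the stand but red is not meant.

How it is judged:
By the outcome, as a careful person would: the job done as asked, in the order asked, and still so for the second after the job is handed in, with the robot touching nothing.
It also fails if it takes over 69 s, if anything falls off the work surface, if the arm or the gripper's body presses on something with over 40 N, if the wrist force passes 120 N, or if a joint passes its speed limit or range.

## Robot

A 7-joint arm with a two-finger parallel gripper is mounted at the origin on the work surface. World frame = base frame: x ahead of the robot, y to its left, z up, the work surface at z = 0. Lengths are in m, angles in rad, forces in N, time in s.
With the tool pointing down it reaches from about 0.4 to 0.85 m from the base axis. Payload 10.4 kg.
Tool frame: the origin (TCP) lies midway between the tips of the shut fingers; the grasp point (between the pads) lies 19 mm behind it; z points along the fingers, y is the direction in which the jaws open and shut (so a half turn about z gives the same grasp; the last joint's range is limited). The gripper opens to 87 mm and grips with 3 to 60 N. Pads are 19 mm wide; open, the fingers measure 117 mm over their backs; the gripper's body (75 mm by 190 mm) begins 51 mm behind the grasp point.
Start: joints at [1.131, 0.332, -0.065, 1.46, 0.022, 1.35, -0.088], TCP at [0.253, -0.572, 0.223] pointing down, gripper open.
Joint ranges: [-2.6, 2.6], [-0.5, 2.12], [-1.47, 1.34], [0.16, 2.42], [-1.27, 4.41], [0.06, 2.06], [-2.6, 2.6]. Speed limits (rad/s): [2.22, 2.22, 2.79, 2.79, 3.14, 3.14, 3.14].

## Interface

Orientations are given as [roll, pitch, yaw] about the fixed x, y, z axes, in that order (R = Rz(yaw) Ry(pitch) Rx(roll)).
In Python, from cell import * gives the robot as it stands.
- The arm moves only by the tool move_arm, never from a script. Its argument "steps" is a list of rows, each a list of 7 numbers: the closure in counts, from 0 (fully open) to 255 (shut), then the shift along the world's x, y, z in m, then the turn, a rotation vector about the world's x, y, z in degrees. A call has 1 to 12 rows; each row shifts and turns the pose as measured when the row begins; what a row does not reach is not made up. A row lasts 1/8 s, in which the tool goes at most 62.5 mm and 10.7 degrees, less where a joint would pass 70% of its speed; a pose out of reach is approached as far as the arm can. A call is refused whole if a number of a shift passes 0.0625 or a number of a turn 10.7, either way. A call with a gripper value outside its range is refused whole. The fingers move at their own pace and stop on an object; "newtons" is the grip in N (left out, the last holds). Time passes only in rows, so rows that do not move let the fingers close. It gives the time, the measured TCP pose, the force and the opening at its end, in the units of the state.
- sense(): the state, without advancing time (a new reading comes with each control period).
- camera(name): name is "scene" or "side" or "wrist"; returns a dict with "pixels" (384x512x3 uint8, red, green, blue), "range_z" (384x512 float32, m along the optical axis (not along the pixel's ray), 0 where there is no reading), "fx", "fy", "cx", "cy" (pixels), "extrinsics" (4x4, takes a point from world to camera coordinates). Camera axes: x right, y up, looking along -z (the intrinsics and any distortion apply to the point x, -y, -z); pixel columns grow to the right and rows downward; lengths in m; the calibration is good to about 2 mm. A picture is of the moment at which its call begins.
- job_done(): hands the job in, once; it reports no verdict.
Trained networks look in a picture, given as the dict that the camera call returned (one of the last four; its "shot" number tells which), for a name from the list of things; names that differ only in an ending like _2 or _b are one class to them, and where a whole thing is asked for, a point or a joint stands for the part that bears it (a point fixed in the world has none). Each returns a list of dicts, best first, with "confidence" (0 to 1); they miss things now and then, are a little off and sometimes report something else, mostly with a low value. They report only what shows in the picture. A call takes as long as a camera call. They do not tell look-alikes from the thing itself.
- boxes_of(picture, label): "position" ([x, y, z] in m, in the coordinates of the camera as it stood for that picture, good to about 4 mm: the middle of the surface that is visible of it).
- silhouettes(picture, label): "mask" (384x512 bool, what is visible of it).
- pinpoint(picture, label): "position" ([x, y, z] in m, in the coordinates of the camera as it stood for that picture, good to about 4 mm: a listed point, or the origin of a listed thing).
The state is a dict: "clock": time; "joint_pos": joint angles; "qd": joint speeds; "joint_torque": joint torques, N m; "tool_pos": TCP position; "eef_rot": TCP orientation; "contact_force": force on the tool from outside, world axes, zero at the start; "wrist_torque": the same for the moment, N m; "width": finger opening in m.
Only numpy, scipy, OpenCV 4.12 (cv2) and the standard library are available. Lean on these libraries where they do the work, as an engineer would, in place of code of your own. Each camera call takes 0.05 s, during which the arm holds its last target.

## Working session

There is one attempt and no reset: what is moved stays moved. The work goes in short steps, Python scripts to look and compute and a tool call to move; the robot and the scene stay as the last step left them, time stands still between calls to the robot, and variables do not carry over. Pictures are saved under pics/ and viewed, and the job is handed in when it is done.

Besides the shell and the picture viewer there is one more tool, called after "Emit:" as name(argument=value, ...) on one line, values as JSON. move_arm: Moves the arm, as the interface text tells. Its arguments: {"type":"object","properties":{"steps":{"type":"array","items":{"type":"array","items":{"type":"number"}}},"newtons":{"type":"number"}},"required":["steps"]}

```bash
mkdir -p pics
cat > h.py <<'E'
from cell import *
import numpy as np, cv2
def save(n,p,crop=None,s=1):
    im=p["pixels"][:,:,::-1]
    if crop: im=im[crop[1]:crop[3],crop[0]:crop[2]]
    im=cv2.resize(im,None,fx=s,fy=s,interpolation=cv2.INTER_CUBIC); cv2.imwrite(f"pics/{n}.png",im)
def c2w(p,x):
    E=np.array(p["extrinsics"]); return np.linalg.inv(E)@np.r_[x,1]
def px(p,x):
    c=(np.array(p["extrinsics"])@np.r_[x,1])[:3]
    return p["cx"]+p["fx"]*c[0]/-c[2], p["cy"]+p["fy"]*-c[1]/-c[2]
def unp(p,u,v,d=None):
    d=p["range_z"][int(v),int(u)] if d is None else d
    return c2w(p,[(u-p["cx"])/p["fx"]*d,-(v-p["cy"])/p["fy"]*d,-d])[:3]
def cloud(p):
    d=p["range_z"].astype(float); v,u=np.indices(d.shape)
    c=np.stack([(u-p["cx"])/p["fx"]*d,-(v-p["cy"])/p["fy"]*d,-d,np.ones_like(d)],-1)
    w=c@np.linalg.inv(np.array(p["extrinsics"])).T
    w=w[...,:3]; w[d==0]=np.nan
    return w
def find(p,l,f=pinpoint):
    for r in f(p,l):
        w=c2w(p,r["position"])[:3]; print(l,round(r["confidence"],2),w.round(4),np.round(px(p,w),0))
E
python3 - <<'E'
from h import *
np.set_printoptions(suppress=True,precision=4)
for n in ["scene","side"]:
    p=camera(n); save(n+"0",p,s=1.5); print(n,{k:v for k,v in p.items() if k not in("pixels","range_z")})
    for l in ["stand","tang","fork","lever","key_fin","key_slot","key_tail","tub_mid","dropper_mid"]: find(p,l)
    np.save(n+"0.npy",cloud(p))
print(sense())
E
```

```text
scene {'fx': 499.50139881742024, 'fy': 499.50139881742024, 'cx': 248.9424670149534, 'cy': 195.60241784548217, 'extrinsics': array([[-0.5229,  0.8524, -0.006 ,  0.2414],
       [-0.7162, -0.4355,  0.5453,  0.3014],
       [ 0.4622,  0.2894,  0.8382, -1.7463],
       [ 0.    ,  0.    ,  0.    ,  1.    ]]), 'shot': 1}
stand 0.74 [0.5579 0.046  0.001 ] [245. 235.]
stand 0.64 [ 0.2982 -0.0564 -0.0014] [260. 161.]
tang 0.73 [ 0.2961 -0.0572  0.0849] [261. 144.]
tang 0.62 [0.4593 0.1809 0.0316] [302. 226.]
tang 0.59 [0.5683 0.0431 0.0817] [242. 224.]
fork 0.95 [ 0.3921 -0.041   0.0843] [249. 168.]
fork 0.85 [0.6573 0.037  0.0794] [223. 248.]
lever 0.63 [ 0.2546 -0.1277  0.1199] [249. 119.]
lever 0.43 [ 0.4941 -0.0023  0.1203] [242. 191.]
lever 0.22 [ 0.5604 -0.3194  0.0044] [146. 182.]
key_fin 0.73 [ 0.479  -0.2927  0.0541] [166. 159.]
key_fin 0.49 [ 0.4694 -0.2851  0.0035] [172. 167.]
key_slot 0.6 [ 0.4681 -0.2831  0.006 ] [173. 167.]
key_tail 0.63 [ 0.5586 -0.3165  0.0009] [148. 183.]
tub_mid 0.66 [0.5232 0.3122 0.0467] [334. 262.]
dropper_mid 0.72 [0.4596 0.1799 0.0352] [302. 225.]
dropp
[... 1058 characters left out ...]
 [ 0.4938 -0.0051  0.1205] [264. 188.]
key_tail 0.83 [ 0.5615 -0.3232  0.0039] [263. 168.]
tub_mid 0.58 [0.5223 0.3094 0.0452] [218. 298.]
dropper_mid 0.75 [0.456  0.1792 0.0343] [264. 263.]
{'clock': 1.0, 'joint_pos': array([ 1.1314,  0.3322, -0.0647,  1.4601,  0.0216,  1.3499, -0.0885]), 'qd': array([ 0.0009, -0.0008,  0.002 , -0.0015,  0.0008, -0.001 , -0.0004]), 'joint_torque': array([  0.0001, -62.3048,   0.025 , -39.0125,  -0.0612,   0.0316,
         0.    ]), 'tool_pos': array([ 0.2531, -0.5715,  0.2226]), 'eef_rot': array([ 3.1415, -0.    ,  0.4169]), 'contact_force': array([ 0.2317, -0.2097,  0.0626]), 'wrist_torque': array([ 0.0306, -0.0061,  0.078 ]), 'width': 0.08704190051414028}
```

View pics/scene0.png

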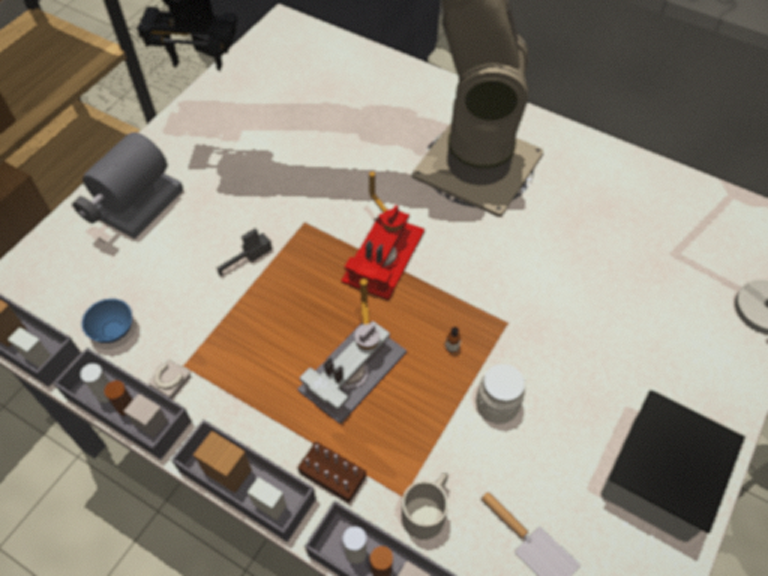

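View pics/side0.png

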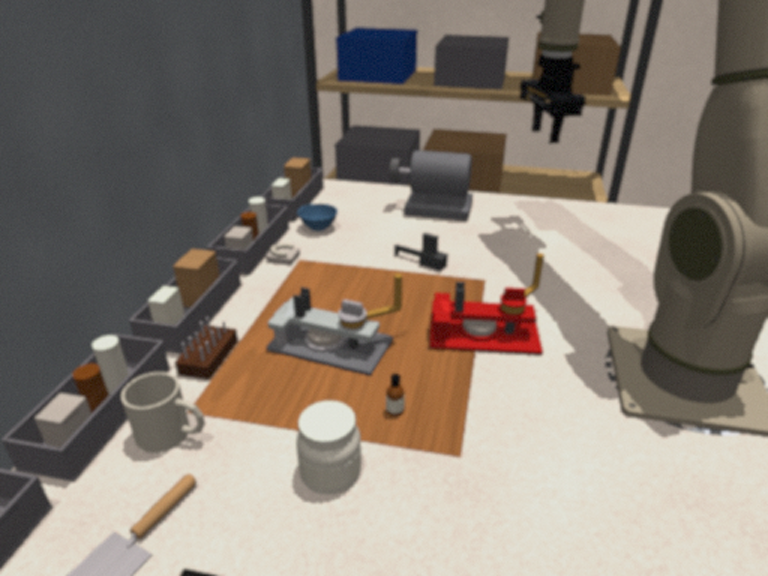

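The scene picture shows two stand-shaped things. The red one is at scene px (261,150). The grey one is at px (242,235), with its tang at (242,224), fork at (223,248) and lever at (242,191). Grey fits the description, because the red one is explicitly excluded. The key is at px (166,159), the tub at (334,262) and the dropper at (302,225). I'll move over the key and confirm with the wrist camera.

Emit:
move_arm(steps=[[0,0.034,0.043,0,0,0,-7],[0,0.034,0.043,0,0,0,-7],[0,0.034,0.043,0,0,0,-7],[0,0.034,0.043,0,0,0,-7],[0,0.034,0.043,0,0,0,-7],[0,0.034,0.043,0,0,0,-7],[0,0,0,0,0,0,0]])

```text
clock: 1.88
tool_pos: [0.4611, -0.3045, 0.223]
eef_rot: [3.141, -0.001, -0.342]
contact_force: [0.5, 0.9, 0.4]
width: 0.087
```

Run:
```python
from h import *
np.set_printoptions(suppress=True,precision=4)
s=sense();print(s["clock"],s["tool_pos"],s["eef_rot"],s["joint_pos"],s["contact_force"])
p=camera("wrist"); save("w1",p,s=1.5); np.save("w1.npy",cloud(p)); print(p["extrinsics"])
for l in ["key_fin","key_slot","key_tail"]: find(p,l)
p=camera("scene"); save("s1",p,crop=(130,120,290,290),s=4)
```

```text
1.875 [ 0.4611 -0.3045  0.223 ] [ 3.1414 -0.0009 -0.3424] [ 0.6846  0.1821 -0.2077  1.6476  0.0387  1.315  -1.4428] [0.5299 0.8842 0.4083]
[[-0.3349 -0.9423 -0.0003 -0.1318]
 [ 0.9126 -0.3243 -0.249  -0.4889]
 [ 0.2346 -0.0836  0.9685 -0.5238]
 [ 0.      0.      0.      1.    ]]
key_fin 0.72 [ 0.48   -0.2918  0.0507] [238. 160.]
key_slot 0.88 [ 0.4717 -0.2871 -0.0012] [239. 160.]
key_tail 0.91 [ 0.5597 -0.3196  0.0021] [239.  74.]
```

View pics/w1.png

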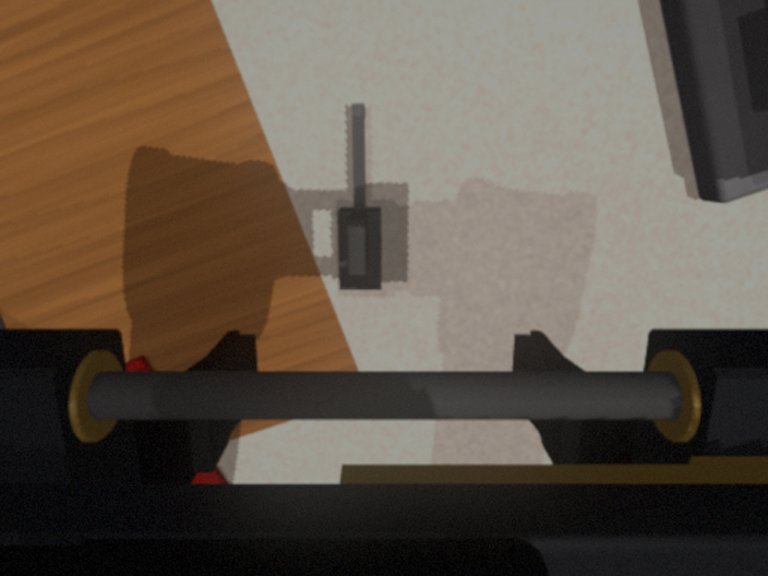

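View pics/s1.png

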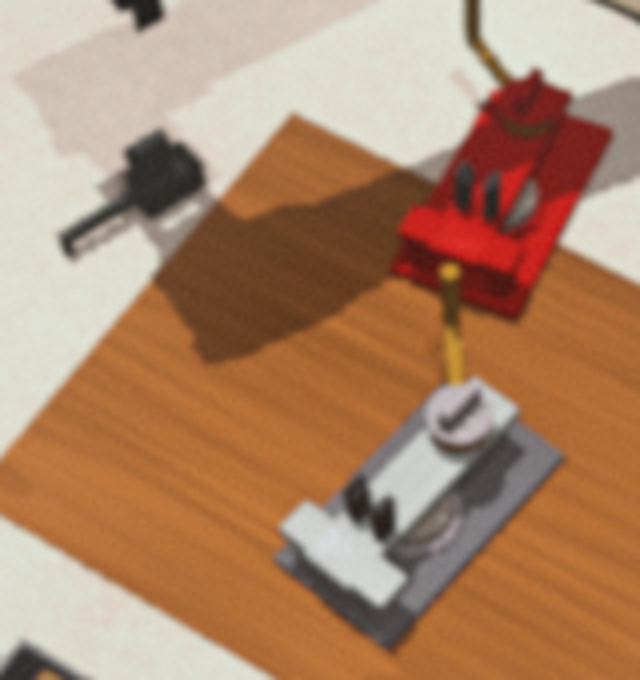

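Run:
```python
from h import *
np.set_printoptions(suppress=True,precision=4)
w=np.load("w1.npy")
z=w[...,2]; print(np.nanmin(z),np.nanmedian(z))
near=np.hypot(w[...,0]-.50,w[...,1]+.30)<.13
for lo,hi,n in [(.065,.085,"fintop"),(.012,.026,"arm"),(.026,.04,"block")]:
    m=near&(z>lo)&(z<hi)
    if m.sum()<5: print(n,m.sum()); continue
    xy=w[m][:,:2].astype(np.float32); r=cv2.minAreaRect(xy*1000); print(n,m.sum(),xy.mean(0),r,np.median(z[m]))
    b=cv2.boxPoints(r)/1000;print(b)
```

```text
-0.003203733320321034 0.0012159503640515879
fintop 497 [ 0.4802 -0.2917] ((479.9114685058594, -291.466796875), (11.42765998840332, 34.98793029785156), 69.58191680908203) 0.0739013670154316
[[ 0.4615 -0.2907]
 [ 0.4943 -0.3029]
 [ 0.4983 -0.2922]
 [ 0.4655 -0.28  ]]
arm 315 [ 0.5283 -0.3088] ((529.6907958984375, -309.0807189941406), (28.882482528686523, 71.12419128417969), 70.58086395263672) 0.025367912763045564
[[ 0.4914 -0.3109]
 [ 0.5584 -0.3345]
 [ 0.568  -0.3073]
 [ 0.501  -0.2836]]
block 1239 [ 0.4832 -0.2934] ((503.326904296875, -299.54949951171875), (29.635835647583008, 126.89340209960938), 70.28445434570312) 0.030791137481903208
[[ 0.4386 -0.2921]
 [ 0.5581 -0.3349]
 [ 0.5681 -0.307 ]
 [ 0.4486 -0.2642]]
```

The crops confirm the target: a grey stand on the mat with a steel collar and tang, and the red look-alike behind it. The key's fin top is centred at wrist px (238,165), world (0.480,-0.2916), yaw -20°. I'll grasp the fin.

Emit:
move_arm(steps=[[0,0.019,0.013,0,0,0,-0.5],[0,0,0,-0.05,0,0,0],[0,0,0,-0.05,0,0,0],[0,0,0,-0.05,0,0,0],[0,0,0,-0.036,0,0,0],[0,0,0,0,0,0,0]])

```text
clock: 2.88
tool_pos: [0.4715, -0.3058, 0.0329]
eef_rot: [3.137, -0.002, -0.37]
contact_force: [-0.4, -0.5, 0.5]
width: 0.0871
```

Run:
```python
from h import *
np.set_printoptions(suppress=True,precision=4)
s=sense();print(s["clock"],s["tool_pos"],s["eef_rot"],s["contact_force"])
```

```text
2.875 [ 0.4715 -0.3058  0.0329] [ 3.1365 -0.0024 -0.3705] [-0.3794 -0.5042  0.5076]
```

Emit:
move_arm(steps=[[0,0.0085,0.0142,0.003,0.2,0,1.1],[0,0,0,0,0,0,0]])

```text
clock: 3.12
tool_pos: [0.4819, -0.2921, 0.0393]
eef_rot: [3.139, -0.005, -0.351]
contact_force: [0.2, -0.3, -0.5]
width: 0.0869
```

Run:
```python
from h import *
np.set_printoptions(suppress=True,precision=4)
s=sense();print(s["clock"],s["tool_pos"],s["eef_rot"],s["contact_force"],s["joint_pos"])
```

```text
3.125 [ 0.4819 -0.2921  0.0393] [ 3.1395 -0.005  -0.3509] [ 0.2113 -0.3264 -0.4784] [ 0.6429  0.3796 -0.2127  1.8141  0.0982  0.9528 -1.5334]
```

Emit:
move_arm(steps=[[0,-0.001,0,-0.003,0,0,0],[150,0,0,0,0,0,0],[255,0,0,0,0,0,0],[255,0,0,0,0,0,0],[255,0,0,0,0,0,0],[255,0,0,0,0,0,0],[255,0,0,0,0,0,0],[255,0,0,0,0,0,0]], newtons=40)

```text
clock: 4.12
tool_pos: [0.4819, -0.2934, 0.0386]
eef_rot: [3.138, -0.009, -0.351]
contact_force: [0.3, 0.2, -0.8]
width: 0.0251
```

Run:
```python
from h import *
np.set_printoptions(suppress=True,precision=4)
s=sense();print(s["clock"],s["tool_pos"],s["eef_rot"],s["contact_force"],s["width"])
```

```text
4.125 [ 0.4819 -0.2934  0.0386] [ 3.1382 -0.0089 -0.3513] [ 0.3347  0.1614 -0.8006] 0.025144747314927066
```

Emit:
move_arm(steps=[[255,0,0,0,0,0,0],[255,0,0,0,0,0,0],[255,0,0,0,0,0,0],[255,0,0,0,0,0,0]])

```text
clock: 4.62
tool_pos: [0.4819, -0.2932, 0.0385]
eef_rot: [3.138, -0.009, -0.351]
contact_force: [-0.3, -0.3, -0.2]
width: 0.0113
```

Run:
```python
from h import *
np.set_printoptions(suppress=True,precision=4)
s=sense();print(s["clock"],s["tool_pos"],s["eef_rot"],s["contact_force"],s["width"])
```

```text
4.625 [ 0.4819 -0.2932  0.0385] [ 3.1383 -0.0086 -0.3513] [-0.2787 -0.3448 -0.1898] 0.011334225378953983
```

Emit:
move_arm(steps=[[255,0,0,0.05,0,0,0],[255,0,0,0.055,0,0,0],[255,0,0,0.055,0,0,0],[255,0,0,0.055,0,0,0],[255,0.004,0.049,0,0,0,2.6],[255,0.004,0.049,0,0,0,2.6],[255,0.004,0.049,0,0,0,2.6],[255,0.004,0.049,0,0,0,2.6],[255,0.004,0.049,0,0,0,2.6],[255,0,0,0,0,0,0]])

```text
clock: 5.88
tool_pos: [0.4969, -0.0394, 0.2577]
eef_rot: [3.139, -0.003, -0.118]
contact_force: [-0.4, -0.7, -2.0]
width: 0.0118
```

Run:
```python
from h import *
np.set_printoptions(suppress=True,precision=4)
s=sense();print(s["clock"],s["tool_pos"],s["eef_rot"],s["contact_force"],s["width"],s["joint_pos"])
p=camera("wrist"); save("w2",p,s=1.5); np.save("w2.npy",cloud(p)); np.save("w2E.npy",p["extrinsics"])
for l in ["key_fin","key_slot","key_tail","stand","tang","fork","lever"]: find(p,l)
```

```text
5.875 [ 0.4969 -0.0394  0.2577] [ 3.1385 -0.0034 -0.1184] [-0.367  -0.703  -1.9632] 0.01180700776571418 [ 0.4132  0.0577 -0.4421  1.7158  0.0288  1.3708 -1.7231]
key_fin 0.95 [ 0.4963 -0.0347  0.2678] [248. 250.]
key_tail 0.69 [ 0.5772 -0.0476  0.2204] [255.  80.]
key_tail 0.35 [ 0.4894 -0.0009  0.1196] [216. 194.]
stand 0.72 [0.5615 0.0482 0.0019] [177. 116.]
tang 0.77 [0.5614 0.0479 0.083 ] [159. 119.]
fork 0.63 [0.657  0.0367 0.0807] [152.  10.]
lever 0.64 [ 0.4947 -0.0036  0.1209] [218. 188.]
```

View pics/w2.png

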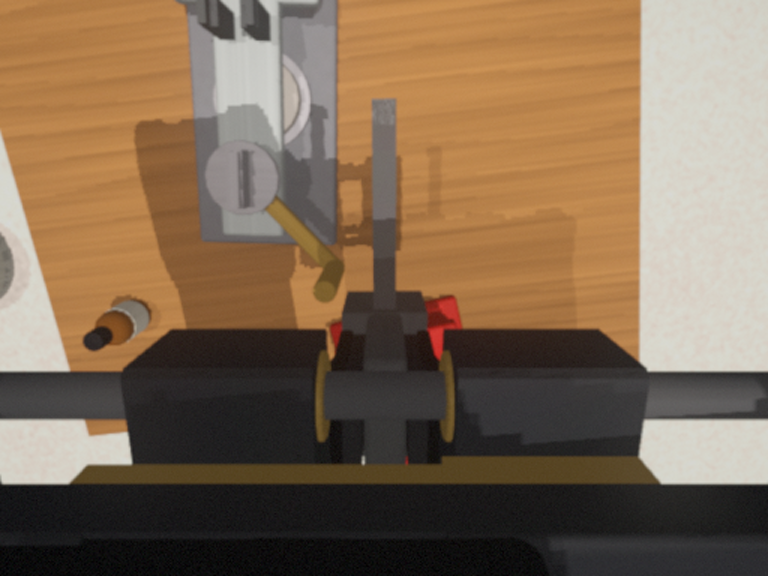

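The wrist picture shows the collar and tang at (160,118) in raw px, the fork posts at (143,10) and (170,10), the lever post top at (215,195), and the held key's arm ending at (256,67). Next I'll measure these from depth.

Run:
```python
from h import *
np.set_printoptions(suppress=True,precision=4)
w=np.load("w2.npy"); z=w[...,2]
def rep(n,m):
    xy=w[m][:,:2].astype(np.float32)
    if len(xy)<5: print(n,len(xy));return
    r=cv2.minAreaRect(xy*1000); print(n,len(xy),xy.mean(0),"z",np.median(z[m]).round(4),"rect",np.round(r[0],1),np.round(r[1],1),round(r[2],1)); return xy
R=lambda c,d:np.hypot(w[...,0]-c[0],w[...,1]-c[1])<d
# collar
m=R((.561,.048),.035)&(z>.074)&(z<.09); c=rep("collar",m)
print(cv2.minEnclosingCircle(c*1000))
m=R((.561,.048),.025)&(z>.094)&(z<.108); t=rep("tangtop",m)
u=np.linalg.svd(t-t.mean(0))[2][0]; print("tang yaw",np.degrees(np.arctan2(u[1],u[0])))
m=R((.657,.037),.03)&(z>.09)&(z<.11)
rep("fork",m)
u8=m.astype(np.uint8); k,l,st,ce=cv2.connectedComponentsWithStats(u8)
for i in range(1,k): rep("post%d"%i,l==i); print(st[i])
m=R((.494,-.003),.02)&(z>.125)&(z<.145); rep("lever",m)
# bow edges
m=(abs(z-.058)<.004)&(w[...,0]>.58)&(w[...,0]<.66)&(abs(w[...,1]-.04)<.04); 
b=rep("bow",m)
# key arm
s=np.array([.4969,-.0394]); m=(z>.19)&(w[...,0]>.53)&(w[...,0]<.63)&(abs(w[...,1]+.05)<.03); k=rep("arm",m)
u=np.linalg.svd(k-k.mean(0))[2][0]; print("arm yaw",np.degrees(np.arctan2(u[1],u[0])),"tip",k[:,0].max())
# z profile along arm
for lo in np.arange(.535,.61,.01):
    q=m&(w[...,0]>=lo)&(w[...,0]<lo+.01); 
    if q.sum(): print(lo.round(3),q.sum(),np.median(w[q],0),np.ptp(w[q][:,1]))
```

```text
collar 1411 [0.5619 0.0447] z 0.0812 rect [561.  45.] [51.  47.4] 73.3
((557.473876953125, 43.008853912353516), 29.239559173583984)
tangtop 479 [0.562  0.0458] z 0.1017 rect [561.8  46.7] [10.2 35.8] 80.1
tang yaw 171.25533
fork 516 [0.6535 0.0336] z 0.0963 rect [654.7  33.3] [33.5 14.9] 81.7
post1 277 [0.655  0.0444] z 0.0958 rect [656.4  44.6] [10.4 14.9] 81.4
[130   0  17  19 277]
post2 239 [0.6518 0.021 ] z 0.0974 rect [652.9  21.9] [10.4 14.6] 83.6
[159   0  14  19 239]
lever 220 [ 0.4943 -0.0039] z 0.1348 rect [493.7  -3.5] [13.3 12.9] 54.1
bow 3281 [0.6192 0.0373] z 0.0581 rect [622.1  38.1] [44.2 82.4] 81.9
arm 8681 [ 0.5375 -0.0466] z 0.3445 rect [556.3 -50. ] [52.7 59.9] 0.0
arm yaw 81.9657 tip 0.5826885
0.535 2006 [ 0.5361 -0.027   0.3434] 0.027895613912424358
0.545 297 [ 0.55   -0.0449  0.2451] 0.008340681114247232
0.555 318 [ 0.5601 -0.046   0.245 ] 0.008141965695777534
0.565 345 [ 0.5702 -0.0471  0.2449] 0.00910978193505213
0.575 275 [ 0.5787 -0.0482  0.2448] 0.008687614403228149
```

Emit:
move_arm(steps=[[255,0.019,0.021,0,0,0,-0.4],[255,0.019,0.021,0,0,0,-0.4],[255,0.019,0.021,0,0,0,-0.4],[255,0.019,0.02,0,0,0,0],[255,0,0,-0.04,0,0,0],[255,0,0,-0.04,0,0,0],[255,0,0,0,0,0,0],[255,0,0,0,0,0,0]])

```text
clock: 7.28
tool_pos: [0.5766, 0.036, 0.1771]
eef_rot: [3.138, -0.005, -0.159]
contact_force: [0.5, 0.6, -2.4]
width: 0.0117
```

```bash
cat >> h.py <<'E'
np.set_printoptions(suppress=True,precision=4)
def st():
    s=sense();print(s["clock"],"tcp",s["tool_pos"],"rpy",s["eef_rot"],"F",s["contact_force"],"T",s["wrist_torque"],"w",round(s["width"],4)); return s
E
python3 - <<'E'
from h import *
s=st()
def slot(s):
    y=s["eef_rot"][2]; x=np.array([np.cos(y),np.sin(y)]); l=np.array([-x[1],x[0]])
    return s["tool_pos"][:2]-.0124*x+.0007*l, np.degrees(y)
print(slot(s))
p=camera("wrist"); save("w3",p,s=1.5); np.save("w3.npy",cloud(p))
p=camera("scene"); save("s3",p,crop=(180,170,300,280),s=5)
E
```

```text
7.275 tcp [0.5766 0.036  0.1771] rpy [ 3.1378 -0.0052 -0.1587] F [ 0.4657  0.5846 -2.4221] T [ 0.0372  0.0135 -0.0174] w 0.0117
(array([0.5644, 0.0386]), np.float64(-9.094757000370484))
```

View pics/w3.png

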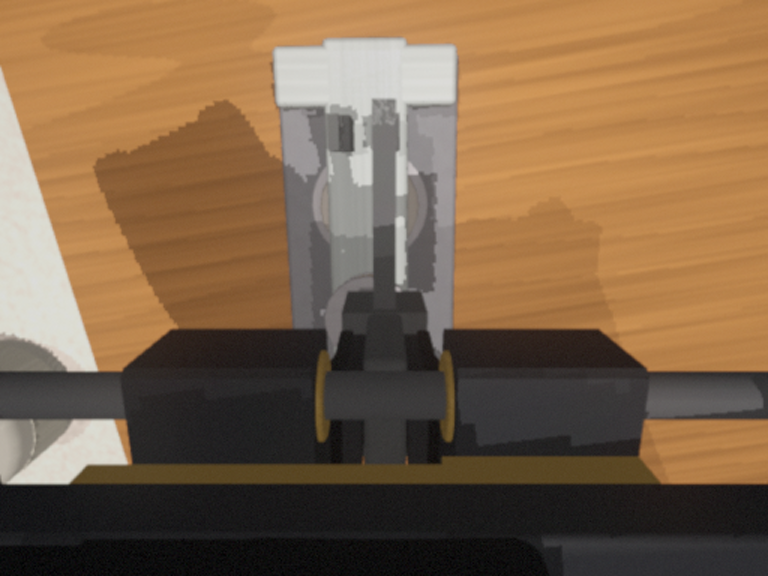

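View pics/s3.png

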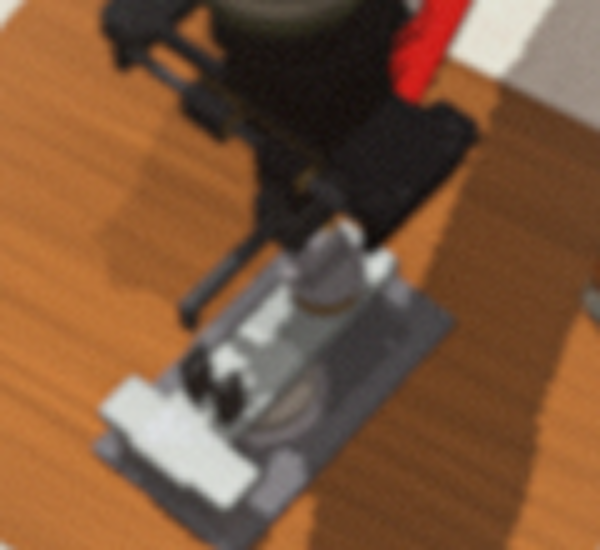

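The key is about 8 mm to the right of the fork line, which matches the numbers. Correcting.

Emit:
move_arm(steps=[[255,-0.003,0.008,-0.01,0,0,1.0],[255,0,0,0,0,0,0]])

```text
clock: 7.62
tool_pos: [0.5741, 0.0447, 0.1684]
eef_rot: [3.138, -0.008, -0.14]
contact_force: [0.2, -0.8, -2.0]
width: 0.0117
```

```bash
cat >> h.py <<'E'
def slot(s,dx=.0124,dl=.0007):
    y=s["eef_rot"][2]; x=np.array([np.cos(y),np.sin(y)]); l=np.array([-x[1],x[0]])
    return s["tool_pos"][:2]-dx*x+dl*l, np.degrees(y)
E
python3 - <<'E'
from h import *
s=st(); print(slot(s))
E
```

```text
7.625 tcp [0.5741 0.0447 0.1684] rpy [ 3.1383 -0.0083 -0.1401] F [ 0.2272 -0.7599 -2.0045] T [ 0.0809  0.005  -0.0511] w 0.0117
(array([0.5619, 0.0472]), np.float64(-8.027123603373125))
```

Emit:
move_arm(steps=[[255,-0.0005,-0.001,-0.015,0,0,0],[255,0,0,0,0,0,0]])

```text
clock: 7.88
tool_pos: [0.5736, 0.0436, 0.1525]
eef_rot: [3.138, -0.009, -0.14]
contact_force: [0.2, 0.0, -3.1]
width: 0.0114
```

Run:
```python
from h import *
s=st(); print(slot(s))
p=camera("wrist"); save("w4",p,crop=(150,30,370,230),s=3.5)
p2=camera("scene"); save("s4",p2,crop=(180,170,300,280),s=5)
w=cloud(p); z=w[...,2]; 
def rep(n,m):
    xy=w[m][:,:2].astype(np.float32)
    if len(xy)<5: print(n,len(xy));return
    r=cv2.minAreaRect(xy*1000); print(n,len(xy),xy.mean(0),"z",np.median(z[m]).round(4),"rect",np.round(r[0],1),np.round(r[1],1),round(r[2],1)); return xy
m=(np.hypot(w[...,0]-.655,w[...,1]-.033)<.03)&(z>.085)&(z<.106)
k,l,stt,ce=cv2.connectedComponentsWithStats(m.astype(np.uint8))
for i in range(1,k): rep("post%d"%i,l==i)
a=(z>.125)&(z<.18)&(w[...,0]>.62)&(w[...,0]<.69)&(abs(w[...,1]-.035)<.02); rep("arm",a)
for lo in np.arange(.6,.67,.01):
    q=(z>.125)&(z<.18)&(w[...,0]>=lo)&(w[...,0]<lo+.01)&(abs(w[...,1]-.035)<.03)
    if q.sum(): print(lo.round(3),q.sum(),np.median(w[q],0))
```

```text
7.875 tcp [0.5736 0.0436 0.1525] rpy [ 3.138  -0.0085 -0.1401] F [ 0.1884  0.0286 -3.1147] T [0.0388 0.0267 0.0252] w 0.0114
(array([0.5614, 0.046 ]), np.float64(-8.025236871600606))
post1 453 [0.6573 0.0446] z 0.1005 rect [657.3  44.7] [ 9.3 16. ] 81.9
post2 465 [0.6536 0.0224] z 0.0991 rect [653.9  22.3] [ 9.6 15.8] 82.0
arm 1285 [0.6404 0.0351] z 0.1401 rect [639.3  35.2] [ 8.  39.5] 81.8
0.6 287 [0.605  0.04   0.1401]
0.61 289 [0.6151 0.0386 0.1401]
0.62 300 [0.625  0.0372 0.1401]
0.63 311 [0.6351 0.0358 0.1401]
0.64 348 [0.6452 0.0345 0.14  ]
0.65 326 [0.6545 0.0332 0.14  ]
```

View pics/w4.png

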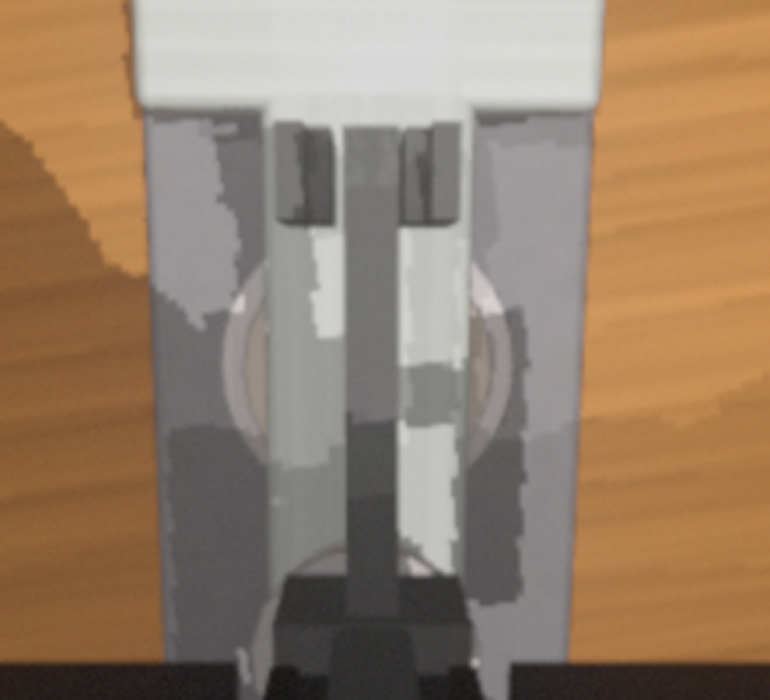

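View pics/s4.png

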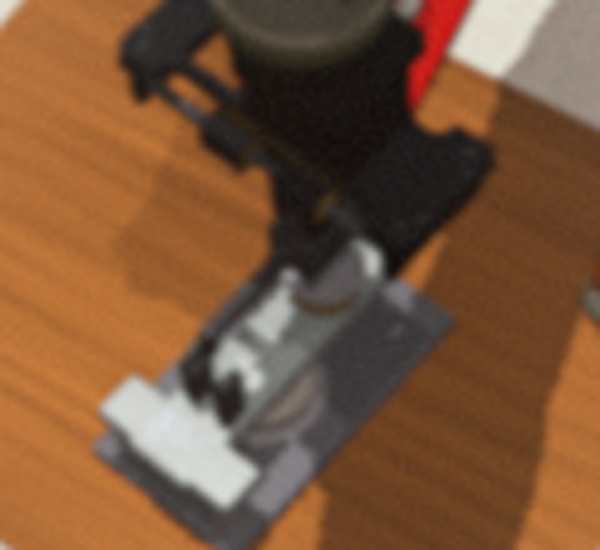

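Aligned: the arm lies midway between the posts, in the crop at columns 305 and 430 with the arm at 370. Now descending gently.

Emit:
move_arm(steps=[[255,0,0.0004,-0.007,0,0,0],[255,0,0,-0.006,0,0,0],[255,0,0,0,0,0,0]])

```text
clock: 8.35
tool_pos: [0.5747, 0.0441, 0.1403]
eef_rot: [3.139, -0.011, -0.14]
contact_force: [-0.3, 0.1, -1.5]
width: 0.0117
```

Run:
```python
from h import *
s=st(); print(slot(s))
```

```text
8.35 tcp [0.5747 0.0441 0.1403] rpy [ 3.1387 -0.0112 -0.1403] F [-0.2637  0.0617 -1.5462] T [0.0719 0.0764 0.0223] w 0.0117
(array([0.5626, 0.0466]), np.float64(-8.040883303435375))
```

Emit:
move_arm(steps=[[255,-0.0012,-0.0001,-0.003,0,0.15,0],[255,0,0,0,0,0,0]])

```text
clock: 8.6
tool_pos: [0.5735, 0.0441, 0.1372]
eef_rot: [3.138, -0.008, -0.14]
contact_force: [0.1, 0.1, -1.9]
width: 0.0117
```

Run:
```python
from h import *
s=st(); print(slot(s))
```

```text
8.6 tcp [0.5735 0.0441 0.1372] rpy [ 3.1384 -0.0085 -0.1403] F [ 0.1409  0.0502 -1.8886] T [0.0039 0.0588 0.0521] w 0.0117
(array([0.5613, 0.0465]), np.float64(-8.039689358313987))
```

Emit:
move_arm(steps=[[255,-0.0003,0,-0.004,0,0.05,0],[255,0,0,0,0,0,0],[255,-0.0003,0,-0.004,0,0.05,0],[255,0,0,0,0,0,0]])

```text
clock: 9.1
tool_pos: [0.5734, 0.0442, 0.1291]
eef_rot: [3.139, -0.008, -0.14]
contact_force: [1.1, -0.1, -3.0]
width: 0.0118
```

Run:
```python
from h import *
s=st(); print(slot(s))
```

```text
9.1 tcp [0.5734 0.0442 0.1291] rpy [ 3.1385 -0.0081 -0.1404] F [ 1.1064 -0.0738 -3.0306] T [ 0.0444 -0.2112  0.0034] w 0.0118
(array([0.5613, 0.0466]), np.float64(-8.04329718496973))
```

Emit:
move_arm(steps=[[255,0.0003,0,-0.004,0,0,0],[255,0,0,0,0,0,0],[255,0,0,-0.004,0,0,0],[255,0,0,0,0,0,0]])

```text
clock: 9.6
tool_pos: [0.5735, 0.0441, 0.1203]
eef_rot: [3.138, -0.007, -0.14]
contact_force: [1.7, 0.7, -2.0]
width: 0.0118
```

Run:
```python
from h import *
s=st(); print(slot(s))
```

```text
9.6 tcp [0.5735 0.0441 0.1203] rpy [ 3.1384 -0.0075 -0.1404] F [ 1.6818  0.7032 -2.0489] T [ 0.0804 -0.0507 -0.0131] w 0.0118
(array([0.5614, 0.0466]), np.float64(-8.044224370108))
```

Emit:
move_arm(steps=[[255,0.0003,0,-0.002,0,0,0],[255,0,0,-0.001,0,0,0],[255,0,0,0,0,0,0]])

```text
clock: 9.98
tool_pos: [0.5742, 0.0443, 0.1197]
eef_rot: [3.138, -0.009, -0.14]
contact_force: [-0.1, -0.2, -2.7]
width: 0.0118
```

Run:
```python
from h import *
s=st(); print(slot(s))
p=camera("wrist"); save("w5",p,crop=(150,30,370,230),s=3.5)
p=camera("scene"); save("s5",p,crop=(180,170,300,280),s=5)
```

```text
9.975 tcp [0.5742 0.0443 0.1197] rpy [ 3.1379 -0.0087 -0.1404] F [-0.1451 -0.1502 -2.6891] T [ 0.0627  0.0609 -0.0423] w 0.0118
(array([0.562 , 0.0467]), np.float64(-8.042080962382707))
```

View pics/w5.png

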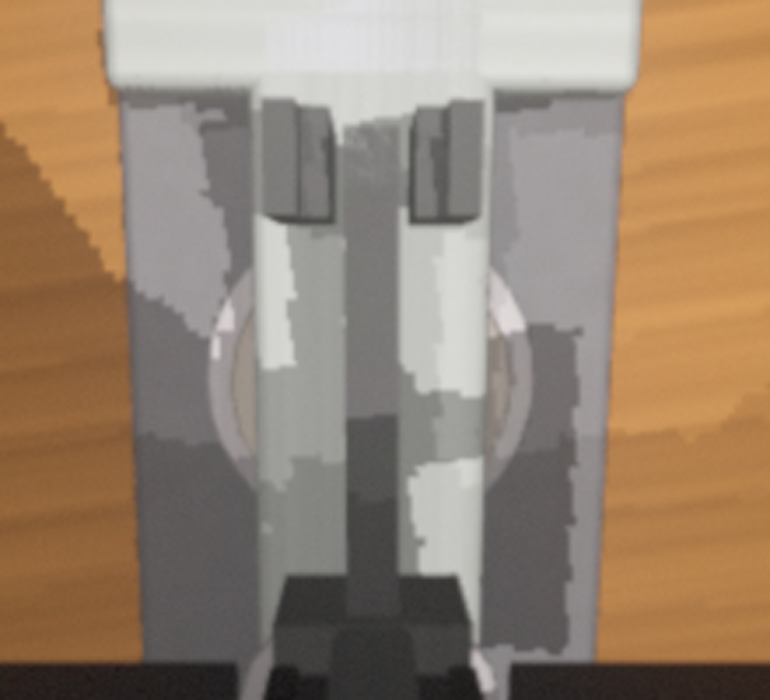

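Emit:
move_arm(steps=[[255,-0.0004,0,-0.004,0,0,0]])

```text
clock: 10.2
tool_pos: [0.5754, 0.0444, 0.119]
eef_rot: [3.138, -0.013, -0.141]
contact_force: [-11.9, -2.4, 42.3]
width: 0.0116
```

Run:
```python
from h import *
s=st(); print(slot(s))
```

```text
10.2 tcp [0.5754 0.0444 0.119 ] rpy [ 3.138  -0.0127 -0.1406] F [-11.8803  -2.4282  42.2732] T [-0.7355  2.6449  0.0231] w 0.0116
(array([0.5633, 0.0468]), np.float64(-8.055906588958617))
```

Firm bottom stop at the expected height (TCP 0.119), so the key is seated. Now I'll release and lift off.

Emit:
move_arm(steps=[[255,-0.001,0,0.0005,0,0.2,0],[100,0,0,0,0,0,0],[100,0,0,0,0,0,0],[100,0,0,0,0,0,0],[100,0,0,0,0,0,0]])

```text
clock: 10.82
tool_pos: [0.5749, 0.0444, 0.1197]
eef_rot: [3.138, -0.01, -0.141]
contact_force: [-0.8, -0.1, -0.2]
width: 0.0438
```

Run:
```python
from h import *
s=st(); print(slot(s))
```

```text
10.825 tcp [0.5749 0.0444 0.1197] rpy [ 3.1377 -0.0102 -0.1407] F [-0.8048 -0.0732 -0.2299] T [ 0.0093  0.0459 -0.0187] w 0.0438
(array([0.5627, 0.0468]), np.float64(-8.058749884173386))
```

Emit:
move_arm(steps=[[100,0,0,0.045,0,0,0],[60,0,0,0.05,0,0,0],[60,0,0,0.05,0,0,0],[60,-0.016,-0.0095,0,0,0,9],[60,-0.016,-0.0095,0,0,0,9],[60,-0.016,-0.0095,0,0,0,9],[60,-0.016,-0.0095,0,0,0,9],[60,-0.016,-0.0095,0,0,0,8],[60,0,0,0,0,0,0]])

```text
clock: 11.95
tool_pos: [0.4914, -0.0041, 0.2683]
eef_rot: [3.136, -0.008, 0.651]
contact_force: [-0.8, 0.7, 0.8]
width: 0.0666
```

Run:
```python
from h import *
s=st()
p=camera("wrist"); save("w6",p,s=1.5); w=cloud(p); z=w[...,2]
p2=camera("scene"); save("s6",p2,crop=(180,160,300,270),s=5)
for l in ["lever","tang","fork","key_fin","key_tail"]: find(p,l)
def rep(n,m):
    xy=w[m][:,:2].astype(np.float32)
    if len(xy)<5: print(n,len(xy));return
    r=cv2.minAreaRect(xy*1000); print(n,len(xy),xy.mean(0),"z",np.median(z[m]).round(4),"rect",np.round(r[0],1),np.round(r[1],1),round(r[2],1)); return xy
near=lambda c,d:np.hypot(w[...,0]-c[0],w[...,1]-c[1])<d
rep("lever",near((.494,-.0035),.02)&(z>.125)&(z<.145))
rep("fintop",near((.572,.045),.03)&(z>.145)&(z<.165))
rep("blocktop",near((.572,.045),.04)&(z>.105)&(z<.12))
a=near((.62,.038),.05)&(z>.095)&(z<.115)&(w[...,0]>.60); rep("arm",a)
```

```text
11.95 tcp [ 0.4914 -0.0041  0.2683] rpy [ 3.136  -0.0085  0.6513] F [-0.7828  0.7047  0.8295] T [-0.0277 -0.0543  0.0573] w 0.0666
lever 0.68 [ 0.4905 -0.0024  0.1185] [254. 179.]
lever 0.18 [ 0.5635  0.0483 -0.0011] [257.  87.]
tang 0.93 [0.5612 0.0469 0.0845] [258.  86.]
tang 0.44 [ 0.2934 -0.0555  0.0826] [188. 331.]
fork 0.82 [0.6579 0.0353 0.0813] [330.   8.]
key_fin 0.82 [0.5711 0.0484 0.1326] [264.  71.]
key_tail 0.9 [0.654  0.0337 0.0832] [329.  12.]
key_tail 0.5 [0.5627 0.0435 0.0781] [261.  87.]
lever 203 [ 0.4942 -0.0022] z 0.1347 rect [493.9  -2.6] [13.3 12.9] 80.7
fintop 763 [0.5709 0.0455] z 0.1549 rect [571.2  45.6] [12.1 36. ] 81.9
blocktop 1667 [0.5622 0.0466] z 0.112 rect [572.6  45.6] [29.7 78.8] 81.6
arm 845 [0.6341 0.0348] z 0.1069 rect [634.2  40. ] [29.3 67.1] 68.1
```

View pics/w6.png

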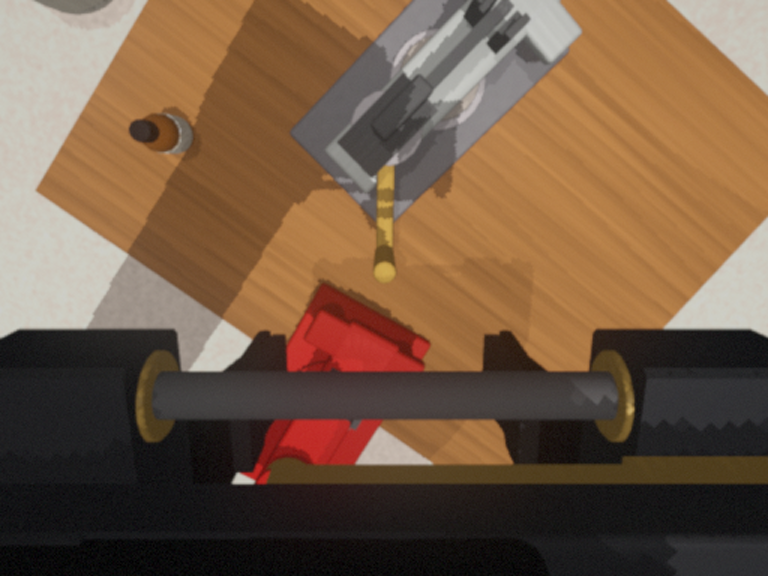

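View pics/s6.png

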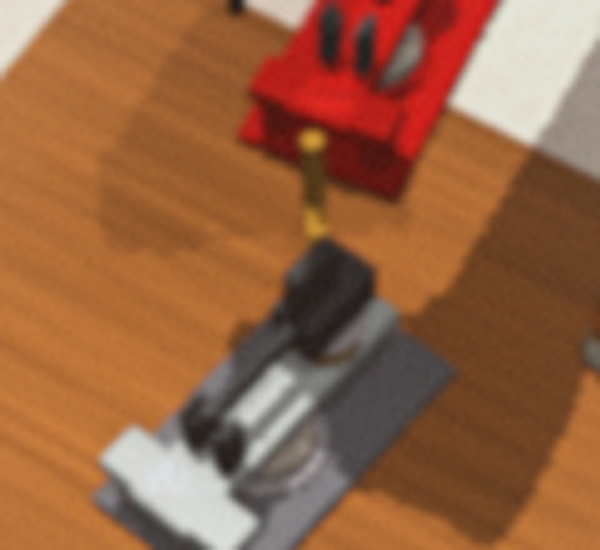

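Key confirmed seated: fin top at z 0.155, block top at 0.112, yaw -8.1°, in line with the fork. The lever post is at wrist px (255,180), world (0.494,-0.003). I'll descend on it.

Emit:
move_arm(steps=[[60,0.0025,0.0013,-0.05,0,0,-1],[60,0,0,-0.05,0,0,0],[60,0,0,0,0,0,0]])

```text
clock: 12.68
tool_pos: [0.4957, -0.0007, 0.1664]
eef_rot: [3.137, -0.011, 0.634]
contact_force: [0.2, 0.2, 0.8]
width: 0.0666
```

Run:
```python
from h import *
s=st()
```

```text
12.675 tcp [ 0.4957 -0.0007  0.1664] rpy [ 3.1368 -0.0105  0.6336] F [0.1615 0.1826 0.7516] T [-0.0051 -0.0009  0.003 ] w 0.0666
```

Emit:
move_arm(steps=[[60,-0.002,-0.003,-0.033,0.2,0.3,0],[60,0,0,-0.033,0,0,0],[60,0,0,0,0,0,0],[150,0,0,0,0,0,0],[150,0,0,0,0,0,0]])

```text
clock: 13.3
tool_pos: [0.5001, -0.0031, 0.1095]
eef_rot: [3.136, -0.018, 0.632]
contact_force: [0.3, -0.6, 0.3]
width: 0.0541
```

Run:
```python
from h import *
s=st()
```

```text
13.3 tcp [ 0.5001 -0.0031  0.1095] rpy [ 3.1357 -0.0176  0.6325] F [ 0.3438 -0.5619  0.2871] T [-0.024   0.0347 -0.0042] w 0.0541
```

Emit:
move_arm(steps=[[150,-0.006,0,-0.006,-0.3,1.0,0],[200,0,0,0,0,0,0]], newtons=25)

```text
clock: 13.55
tool_pos: [0.4946, -0.0032, 0.1048]
eef_rot: [3.14, -0.001, 0.632]
contact_force: [-0.4, -0.8, -0.2]
width: 0.0345
```

Run:
```python
from h import *
s=st()
```

```text
13.55 tcp [ 0.4946 -0.0032  0.1048] rpy [ 3.1405 -0.0008  0.6322] F [-0.365  -0.7885 -0.2374] T [-0.06    0.0258  0.0102] w 0.0345
```

Emit:
move_arm(steps=[[255,0,0,0,0,0,0],[255,0,0,0,0,0,0],[255,0,0,0,0,0,0],[255,0,0,0,0,0,0]], newtons=25)

```text
clock: 14.05
tool_pos: [0.4946, -0.0031, 0.1049]
eef_rot: [3.14, -0.001, 0.632]
contact_force: [0.2, 0.2, -0.4]
width: 0.0129
```

```bash
cat >> h.py <<'E'
A=np.array([.5614,.0466])
def lev():
    s=st(); r=s["tool_pos"][:2]-A; a=np.degrees(np.arctan2(r[1],r[0])); R=np.hypot(*r)
    er=r/R; tc=np.array([er[1],-er[0]]) # clockwise tangent
    f=s["contact_force"][:2]
    print("ang %.2f r %.4f yawerr %.2f Ftan_cw %.2f Frad %.2f Mz_axis %.3f"%(a%360,R,(np.degrees(s["eef_rot"][2])+180-a%360+180)%360-180,f@tc,f@er, R*(f@tc)))
E
python3 - <<'E'
from h import *
lev()
E
```

```text
14.05 tcp [ 0.4946 -0.0031  0.1049] rpy [ 3.1405 -0.0008  0.6324] F [ 0.1694  0.1509 -0.4125] T [-0.0327 -0.0052 -0.0175] w 0.0129
ang 216.66 r 0.0833 yawerr -0.43 Ftan_cw 0.02 Frad -0.23 Mz_axis 0.002
```

```bash
cat > arc.py <<'E'
import numpy as np,sys
a0,a1,n=float(sys.argv[1]),float(sys.argv[2]),int(sys.argv[3]); R=.0835
a=np.radians(np.linspace(a0,a1,n+1)); p=R*np.c_[np.cos(a),np.sin(a)]
print(np.diff(p,axis=0).round(4).tolist(), (a1-a0)/n)
E
python3 arc.py 216.66 192.66 6
```

```text
[[-0.0033, 0.0048], [-0.003, 0.005], [-0.0026, 0.0052], [-0.0022, 0.0054], [-0.0019, 0.0055], [-0.0015, 0.0056]] -4.0
```

Emit:
move_arm(steps=[[255,-0.0033,0.0048,0,0,0,-4],[255,-0.003,0.005,0,0,0,-4],[255,-0.0026,0.0052,0,0,0,-4]])

```text
clock: 14.42
tool_pos: [0.4858, 0.0117, 0.105]
eef_rot: [3.14, -0.001, 0.416]
contact_force: [0.8, -0.6, -0.7]
width: 0.0133
```

Run:
```python
from h import *
lev()
```

```text
14.425 tcp [0.4858 0.0117 0.105 ] rpy [ 3.1402 -0.0012  0.4164] F [ 0.7938 -0.5762 -0.7253] T [ 0.0191 -0.1716  0.0869] w 0.0133
ang 204.78 r 0.0832 yawerr -0.93 Ftan_cw -0.86 Frad -0.48 Mz_axis -0.071
```

Emit:
move_arm(steps=[[255,-0.0022,0.0054,0,0,0,-4],[255,-0.0019,0.0055,0,0,0,-4],[255,-0.0015,0.0056,0,0,0,-4]])

```text
clock: 14.8
tool_pos: [0.4801, 0.0286, 0.1049]
eef_rot: [3.14, -0.001, 0.2]
contact_force: [1.2, -0.6, -1.1]
width: 0.0133
```

```bash
python3 - <<'E'
from h import *
lev()
E
python3 arc.py 192 160 16
```

```text
14.8 tcp [0.4801 0.0286 0.1049] rpy [ 3.1399 -0.0014  0.2   ] F [ 1.2002 -0.6179 -1.1446] T [ 0.048  -0.1596  0.09  ] w 0.0133
ang 192.51 r 0.0833 yawerr -1.06 Ftan_cw -0.86 Frad -1.04 Mz_axis -0.072
[[-0.0006, 0.0029], [-0.0005, 0.0029], [-0.0004, 0.0029], [-0.0003, 0.0029], [-0.0002, 0.0029], [-0.0001, 0.0029], [0.0001, 0.0029], [0.0002, 0.0029], [0.0003, 0.0029], [0.0004, 0.0029], [0.0005, 0.0029], [0.0006, 0.0029], [0.0007, 0.0028], [0.0008, 0.0028], [0.0009, 0.0028], [0.0009, 0.0028]] -2.0
```

Emit:
move_arm(steps=[[255,-0.0005,0.0022,0,0,0,-1.5],[255,-0.0004,0.0022,0,0,0,-1.5]])

```text
clock: 15.05
tool_pos: [0.4793, 0.0331, 0.105]
eef_rot: [3.14, -0.002, 0.147]
contact_force: [0.9, -0.9, 0.3]
width: 0.0134
```

Run:
```python
from h import *
lev()
```

```text
15.05 tcp [0.4793 0.0331 0.105 ] rpy [ 3.1397 -0.0016  0.1466] F [ 0.9231 -0.8953  0.2982] T [-0.0839 -0.0634  0.0632] w 0.0134
ang 189.30 r 0.0832 yawerr -0.90 Ftan_cw -1.03 Frad -0.77 Mz_axis -0.086
```

Emit:
move_arm(steps=[[255,-0.0003,0.0022,0,0,0,-1.3],[255,-0.0003,0.0022,0,0,0,-1.3]])

```text
clock: 15.3
tool_pos: [0.4787, 0.0374, 0.1049]
eef_rot: [3.139, -0.002, 0.099]
contact_force: [0.6, -0.1, 0.1]
width: 0.0133
```

Run:
```python
from h import *
lev()
```

```text
15.3 tcp [0.4787 0.0374 0.1049] rpy [ 3.1394 -0.0015  0.0987] F [ 0.6169 -0.1478  0.0972] T [-0.1523 -0.1076  0.0473] w 0.0133
ang 186.35 r 0.0833 yawerr -0.70 Ftan_cw -0.22 Frad -0.60 Mz_axis -0.018
```

Emit:
move_arm(steps=[[255,-0.0001,0.0022,0,0,0,-1.5],[255,-0.0001,0.0022,0,0,0,-1.5]])

```text
clock: 15.55
tool_pos: [0.4783, 0.042, 0.105]
eef_rot: [3.139, -0.001, 0.043]
contact_force: [-0.5, -0.0, 0.9]
width: 0.0132
```

Emit:
move_arm(steps=[[255,0,0.0022,0,0,0,-1.5],[255,0,0.0022,0,0,0,-1.5]])

```text
clock: 15.8
tool_pos: [0.4782, 0.0467, 0.1049]
eef_rot: [3.139, -0.001, -0.013]
contact_force: [-0.2, -0.3, 1.0]
width: 0.0133
```

Run:
```python
from h import *
lev()
```

```text
15.8 tcp [0.4782 0.0467 0.1049] rpy [ 3.1393 -0.001  -0.0133] F [-0.2423 -0.2949  1.0008] T [-0.155   0.1398  0.0109] w 0.0133
ang 179.95 r 0.0832 yawerr -0.71 Ftan_cw -0.30 Frad 0.24 Mz_axis -0.025
```

Emit:
move_arm(steps=[[255,0.0001,0.0022,0,0,0,-1.5],[255,0.0002,0.0022,0,0,0,-1.5]])

```text
clock: 16.05
tool_pos: [0.4784, 0.0514, 0.105]
eef_rot: [3.139, -0.001, -0.069]
contact_force: [-1.7, -0.8, 2.4]
width: 0.013
```

Run:
```python
from h import *
lev()
```

```text
16.05 tcp [0.4784 0.0514 0.105 ] rpy [ 3.1392 -0.0008 -0.0693] F [-1.7264 -0.7873  2.4056] T [-0.1195  0.2643  0.0566] w 0.013
ang 176.70 r 0.0831 yawerr -0.67 Ftan_cw -0.89 Frad 1.68 Mz_axis -0.074
```

Emit:
move_arm(steps=[[255,-0.0003,0.0022,0,0,0,-1.5],[255,0.0,0.0022,0,0,0,-1.5]])

```text
clock: 16.3
tool_pos: [0.4786, 0.056, 0.1049]
eef_rot: [3.139, -0.002, -0.125]
contact_force: [1.6, 0.4, -1.5]
width: 0.0129
```

Run:
```python
from h import *
lev()
```

```text
16.3 tcp [0.4786 0.056  0.1049] rpy [ 3.1395 -0.0017 -0.1255] F [ 1.5878  0.4143 -1.4883] T [-0.0976 -0.3021  0.055 ] w 0.0129
ang 173.49 r 0.0834 yawerr -0.68 Ftan_cw 0.59 Frad -1.53 Mz_axis 0.049
```

Emit:
move_arm(steps=[[255,0.0004,0.0022,0,0,0,-1.5],[255,0.0004,0.0022,0,0,0,-1.5]])

```text
clock: 16.55
tool_pos: [0.4793, 0.0607, 0.1049]
eef_rot: [3.139, -0.002, -0.182]
contact_force: [0.6, -0.5, 0.1]
width: 0.0128
```

Run:
```python
from h import *
lev()
```

```text
16.55 tcp [0.4793 0.0607 0.1049] rpy [ 3.1394 -0.0015 -0.1817] F [ 0.6076 -0.5428  0.1423] T [-0.0926  0.0354  0.0448] w 0.0128
ang 170.25 r 0.0833 yawerr -0.66 Ftan_cw -0.43 Frad -0.69 Mz_axis -0.036
```

Emit:
move_arm(steps=[[255,0.0005,0.0021,0,0,0,-1.5],[255,0.0005,0.0021,0,0,0,-1.5]])

```text
clock: 16.8
tool_pos: [0.48, 0.0644, 0.1048]
eef_rot: [3.138, -0.001, -0.238]
contact_force: [-1.6, -2.9, 1.0]
width: 0.0129
```

Run:
```python
from h import *
lev()
p=camera("wrist"); save("w7",p,s=1.5)
p2=camera("side"); save("d7",p2,crop=(150,140,310,270),s=4)
```

```text
16.8 tcp [0.48   0.0644 0.1048] rpy [ 3.1379 -0.0008 -0.2379] F [-1.62   -2.9144  0.9544] T [-0.7013  0.3241  0.2316] w 0.0129
ang 167.66 r 0.0833 yawerr -1.29 Ftan_cw -3.19 Frad 0.96 Mz_axis -0.266
```

View pics/w7.png

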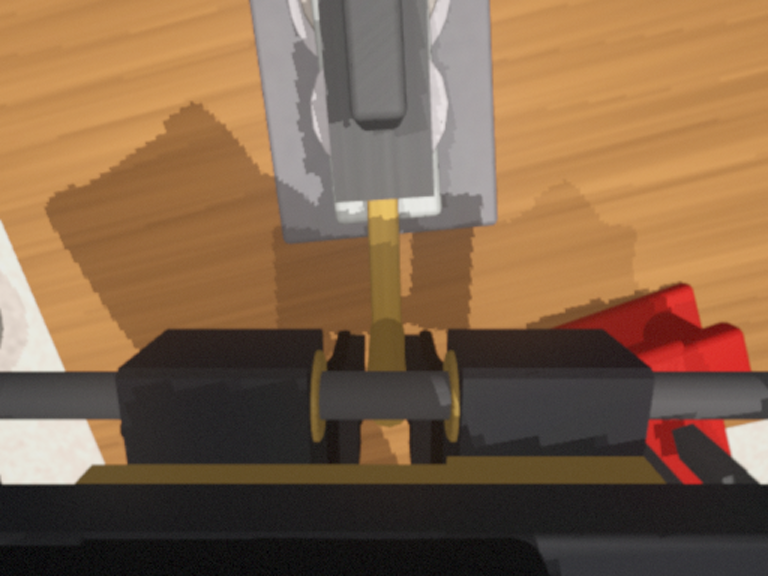

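View pics/d7.png

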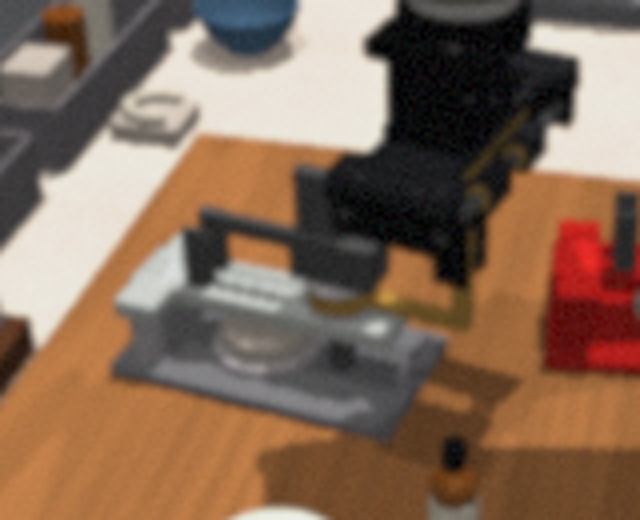

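Resistance is rising: tangential force -3.2 N at 167.7°, wrist Tx -0.7. From here, small single steps.

Emit:
move_arm(steps=[[255,0.0003,0.0015,0,0,0,-1.0]])

```text
clock: 17.02
tool_pos: [0.4803, 0.0658, 0.1048]
eef_rot: [3.138, -0.001, -0.255]
contact_force: [-1.4, -3.2, 1.7]
width: 0.0133
```

Run:
```python
from h import *
lev()
```

```text
17.025 tcp [0.4803 0.0658 0.1048] rpy [ 3.1378 -0.0008 -0.2553] F [-1.3877 -3.2067  1.7001] T [-0.8331  0.2629  0.1831] w 0.0133
ang 166.68 r 0.0833 yawerr -1.31 Ftan_cw -3.44 Frad 0.61 Mz_axis -0.287
```

Emit:
move_arm(steps=[[255,0.0003,0.0014,0,0,0,-1.0],[255,0,0,0,0,0,0]])

```text
clock: 17.27
tool_pos: [0.4806, 0.0671, 0.1048]
eef_rot: [3.137, -0.001, -0.274]
contact_force: [-1.6, -2.6, 1.9]
width: 0.0134
```

```bash
cat >> h.py <<'E'
def keyyaw():
    p=camera("wrist"); w=cloud(p); z=w[...,2]; np.save("last.npy",w)
    near=lambda c,d:np.hypot(w[...,0]-c[0],w[...,1]-c[1])<d
    m=near((.572,.045),.035)&(z>.150)&(z<.16)
    print("fin px",m.sum())
    if m.sum()>20:
        r=cv2.minAreaRect(w[m][:,:2].astype(np.float32)*1000); print("fintop",np.round(r[0],1),np.round(r[1],1),round(r[2],2))
    m=near((.56,.045),.05)&(z>.107)&(z<.116)
    if m.sum()>20:
        r=cv2.minAreaRect(w[m][:,:2].astype(np.float32)*1000); print("block",np.round(r[0],1),np.round(r[1],1),round(r[2],2))
    m=near((.555,.045),.06)&(z>.055)&(z<.062)
    if m.sum()>20:
        r=cv2.minAreaRect(w[m][:,:2].astype(np.float32)*1000); print("bow",np.round(r[0],1),np.round(r[1],1),round(r[2],2))
    return p
E
python3 - <<'E'
from h import *
lev(); keyyaw()
E
```

```text
17.275 tcp [0.4806 0.0671 0.1048] rpy [ 3.1375 -0.0008 -0.2744] F [-1.6321 -2.5971  1.9353] T [-0.6311  0.3041  0.156 ] w 0.0134
ang 165.75 r 0.0834 yawerr -1.47 Ftan_cw -2.92 Frad 0.94 Mz_axis -0.243
fin px 3096
fintop [564.7  46.8] [12.1 23.4] 80.01
block [561.   47.4] [30.2 55.8] 80.11
bow [562.6  47. ] [44.  84.8] 81.73
```

Emit:
move_arm(steps=[[255,0.0004,0.0017,0,0,0,-1.0]])

```text
clock: 17.45
tool_pos: [0.4809, 0.0686, 0.1048]
eef_rot: [3.137, -0.001, -0.293]
contact_force: [-0.6, -3.9, 2.3]
width: 0.0132
```

Run:
```python
from h import *
lev(); keyyaw()
```

```text
17.45 tcp [0.4809 0.0686 0.1048] rpy [ 3.1372 -0.0007 -0.2926] F [-0.6035 -3.8938  2.255 ] T [-0.997   0.2694  0.226 ] w 0.0132
ang 164.70 r 0.0834 yawerr -1.46 Ftan_cw -3.92 Frad -0.45 Mz_axis -0.327
fin px 3095
fintop [564.9  46.8] [12.  23.6] 80.0
block [561.1  47.4] [30.2 55.8] 80.13
bow [562.5  47. ] [43.9 84.8] 81.78
```

Emit:
move_arm(steps=[[255,0.0005,0.0019,0,0,0,-1.2]])

```text
clock: 17.62
tool_pos: [0.4815, 0.0706, 0.1048]
eef_rot: [3.137, -0.001, -0.316]
contact_force: [-0.6, -4.1, 1.7]
width: 0.0135
```

Run:
```python
from h import *
lev(); keyyaw()
```

```text
17.625 tcp [0.4815 0.0706 0.1048] rpy [ 3.137  -0.0007 -0.3159] F [-0.55   -4.0713  1.7037] T [-1.082   0.3435  0.2366] w 0.0135
ang 163.30 r 0.0834 yawerr -1.40 Ftan_cw -4.06 Frad -0.64 Mz_axis -0.339
fin px 3106
fintop [565.   46.8] [12. 24.] 80.12
block [561.   47.4] [30.2 55.9] 80.1
bow [563.  47.] [43.9 85.7] 81.74
```

The estimates agree on a bite of about 0.08: 0.076–0.12 from geometry, 0.07 from torque, and 0.083 from the torque-slope fit. I'll stop here, release and back off upwards.

Emit:
move_arm(steps=[[255,0,0,0,0,0,0],[120,0,0,0,0,0,0],[120,0,0,0,0,0,0],[120,0,0,0,0,0,0],[120,0,0,0,0,0,0]])

```text
clock: 18.3
tool_pos: [0.4821, 0.0731, 0.105]
eef_rot: [3.141, -0.001, -0.316]
contact_force: [0.2, 0.0, -0.8]
width: 0.0426
```

Run:
```python
from h import *
lev()
```

```text
18.3 tcp [0.4821 0.0731 0.105 ] rpy [ 3.1405 -0.0013 -0.3163] F [ 0.2115  0.045  -0.7748] T [0.0269 0.0036 0.0308] w 0.0426
ang 161.53 r 0.0836 yawerr 0.35 Ftan_cw 0.11 Frad -0.19 Mz_axis 0.009
```

Emit:
move_arm(steps=[[120,0,0,0.03,0,0,0],[120,0,0,0.05,0,0,0],[60,0,0,0.05,0,0,0],[60,-0.02,0,0.03,0,0,0],[60,0,0,0,0,0,0]])

```text
clock: 18.92
tool_pos: [0.4604, 0.0746, 0.2695]
eef_rot: [-3.141, 0.0, -0.314]
contact_force: [0.5, -0.6, -0.6]
width: 0.0643
```

Run:
```python
from h import *
lev(); p=keyyaw(); save("w9",p,s=1.5)
w=cloud(p); z=w[...,2]
m=(np.hypot(w[...,0]-.482,w[...,1]-.071)<.025)&(z>.125)&(z<.145)
r=cv2.minAreaRect(w[m][:,:2].astype(np.float32)*1000); print("post",m.sum(),r)
c=np.array(r[0])/1000-A; print(np.degrees(np.arctan2(c[1],c[0]))%360, np.hypot(*c))
m=(np.hypot(w[...,0]-.575,w[...,1]-.045)<.06)&(z>.150)&(z<.16)
r=cv2.minAreaRect(w[m][:,:2].astype(np.float32)*1000); print("fin",r, np.median(z[m]))
p2=camera("scene"); save("s9",p2,s=1.5)
p3=camera("side"); save("d9",p3,crop=(150,140,310,270),s=4)
```

```text
18.925 tcp [0.4604 0.0746 0.2695] rpy [-3.141   0.     -0.3142] F [ 0.5432 -0.62   -0.5879] T [ 0.0801  0.0426 -0.0371] w 0.0643
ang 164.48 r 0.1048 yawerr -2.48 Ftan_cw -0.45 Frad -0.69 Mz_axis -0.047
fin px 806
fintop [571.2  45.5] [12.  36.2] 80.26
block [571.7  45.4] [30. 77.] 80.22
bow [567.5  46.3] [43.9 94.5] 81.69
post 203 ((479.74383544921875, 68.5745620727539), (13.432889938354492, 13.071972846984863), 26.8592586517334)
164.9379170690754 0.08456128302854436
fin ((571.1796875, 45.51642608642578), (11.967630386352539, 36.21023941040039), 80.25563049316406) 0.1549979986877427
```

View pics/w9.png

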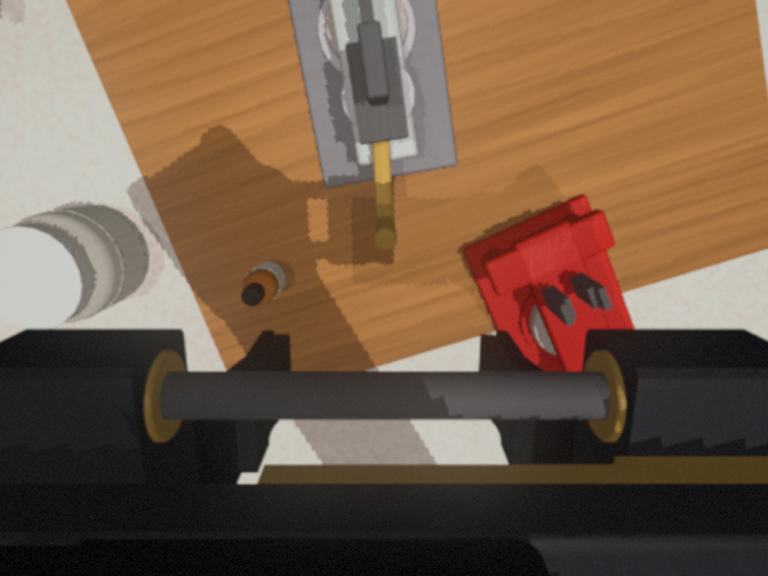

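View pics/s9.png

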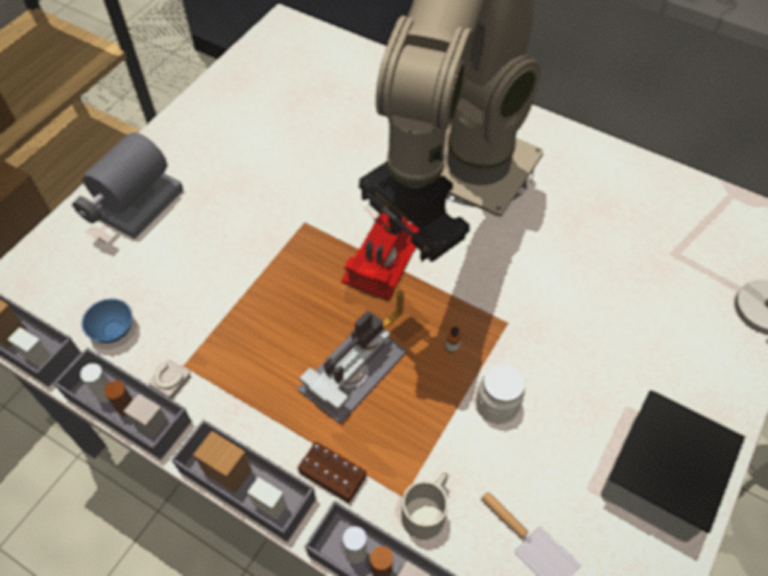

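View pics/d9.png

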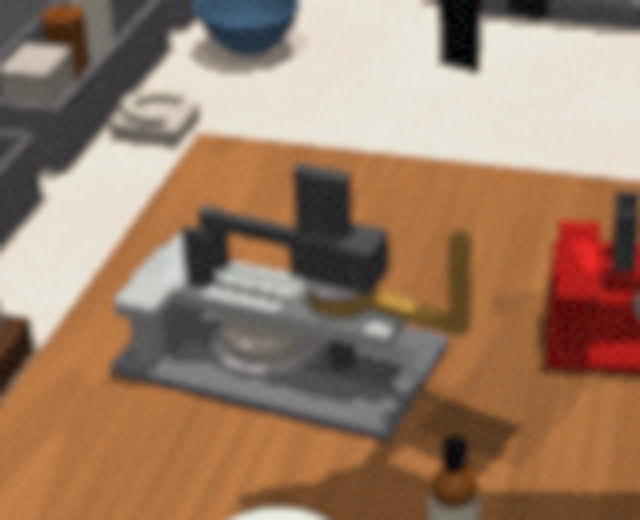

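The key is seated (fin top z 0.155, fin yaw -9.7°, a shift of only ~1.5°), and the tub and dropper are untouched. The camera puts the post about 1.6° behind the TCP-based angle. I'll check how far the lever really moved since the tight point using the brass arm's direction in w7 and now.

Run:
```python
from h import *
from scipy.spatial.transform import Rotation as Ro
p=camera("wrist"); s=sense()
def T(pos,rpy):
    M=np.eye(4); M[:3,:3]=Ro.from_euler("xyz",rpy).as_matrix(); M[:3,3]=pos; return M
E=np.array(p["extrinsics"]); X=E@T(s["tool_pos"],s["eef_rot"])  # cam<-tool
def ana(im,E,name):
    hsv=cv2.cvtColor(im,cv2.COLOR_RGB2HSV); h,sa,v=[hsv[...,i].astype(int) for i in range(3)]
    inv=np.linalg.inv(E); vv,uu=np.indices(im.shape[:2])
    d=np.stack([(uu-p["cx"])/p["fx"],-(vv-p["cy"])/p["fy"],-np.ones(uu.shape)],-1)@inv[:3,:3].T
    o=inv[:3,3]; 
    P=o+d*((.073-o[2])/d[...,2])[...,None]
    rr=np.hypot(P[...,0]-A[0],P[...,1]-A[1]); th=np.degrees(np.arctan2(P[...,1]-A[1],P[...,0]-A[0]))%360
    m=(h>18)&(h<28)&(sa>130)&(rr>.045)&(rr<.066)&(abs(th-166)<20)
    res=[]
    for a in np.arange(.045,.066,.003):
        q=m&(rr>=a)&(rr<a+.003)
        if q.sum()>3:
            # mid of extremes
            res.append((a,q.sum(),round((np.percentile(th[q],3)+np.percentile(th[q],97))/2,2),round(np.percentile(th[q],97)-np.percentile(th[q],3),2)))
    print(name); [print("  ",r) for r in res]
    out=im.copy(); out[m]=(255,0,255); cv2.imwrite(f"pics/m_{name}.png",cv2.resize(out[:,:,::-1],None,fx=1.5,fy=1.5))
im7=cv2.resize(cv2.imread("pics/w7.png")[:,:,::-1],(512,384),interpolation=cv2.INTER_AREA)
ana(im7,X@np.linalg.inv(T([.48,.0644,.1048],[3.1379,-.0008,-.2379])),"w7")
ana(p["pixels"].copy(),E,"now")
im6=cv2.resize(cv2.imread("pics/w6.png")[:,:,::-1],(512,384),interpolation=cv2.INTER_AREA)
```

```text
w7
   (np.float64(0.045), np.int64(100), np.float64(166.94), np.float64(12.68))
   (np.float64(0.048), np.int64(94), np.float64(167.18), np.float64(11.46))
   (np.float64(0.051000000000000004), np.int64(87), np.float64(167.38), np.float64(10.4))
   (np.float64(0.054000000000000006), np.int64(89), np.float64(167.46), np.float64(9.73))
   (np.float64(0.05700000000000001), np.int64(88), np.float64(167.38), np.float64(9.22))
   (np.float64(0.06000000000000001), np.int64(91), np.float64(167.59), np.float64(9.25))
   (np.float64(0.06300000000000001), np.int64(89), np.float64(167.56), np.float64(8.83))
now
   (np.float64(0.045), np.int64(33), np.float64(164.01), np.float64(12.56))
   (np.float64(0.048), np.int64(33), np.float64(163.88), np.float64(11.83))
   (np.float64(0.051000000000000004), np.int64(32), np.float64(164.8), np.float64(11.02))
   (np.float64(0.054000000000000006), np.int64(31), np.float64(164.31), np.float64(9.77))
   (np.float64(0.05700000000000001), np.int64(25), np.float64(164.1), np.float64(7.71))
   (np.float64(0.06000000000000001), np.int64(27), np.float64(164.35), np.float64(7.92))
   (np.float64(0.06300000000000001), np.int64(26), np.float64(164.34), np.float64(7.36))
```

The brass arm moved only ~3.1° after resistance began, whereas the TCP showed 4.4°, so the fingers flexed. That makes the bite about 0.055–0.085, with too little margin over 0.05. I'll regrip the post and add ~1.5° while watching the arm in the camera.

Emit:
move_arm(steps=[[60,0.02,-0.0057,-0.04,0,0,2.6],[60,0,0,-0.05,0,0,0],[60,0,0,0,0,0,0]])

```text
clock: 19.5
tool_pos: [0.4795, 0.0679, 0.171]
eef_rot: [3.14, 0.01, -0.268]
contact_force: [-0.2, 0.3, 1.0]
width: 0.0665
```

Run:
```python
from h import *
lev()
```

```text
19.5 tcp [0.4795 0.0679 0.171 ] rpy [ 3.1397  0.0101 -0.2681] F [-0.2225  0.2677  1.014 ] T [ 0.0525  0.0363 -0.0379] w 0.0665
ang 165.45 r 0.0846 yawerr -0.81 Ftan_cw 0.20 Frad 0.28 Mz_axis 0.017
```

Emit:
move_arm(steps=[[60,0.001,0.001,-0.033,0,-0.5,0],[60,0,0,-0.033,0,0,0],[60,0,0,0,0,0,0]])

```text
clock: 19.88
tool_pos: [0.4827, 0.0693, 0.1075]
eef_rot: [-3.14, -0.001, -0.268]
contact_force: [0.6, -0.7, 0.3]
width: 0.0664
```

Run:
```python
from h import *
lev()
```

```text
19.875 tcp [0.4827 0.0693 0.1075] rpy [-3.1397 -0.0009 -0.2684] F [ 0.5638 -0.6502  0.2733] T [ 0.0752  0.0578 -0.0294] w 0.0664
ang 163.89 r 0.0819 yawerr 0.73 Ftan_cw -0.47 Frad -0.72 Mz_axis -0.038
```

Emit:
move_arm(steps=[[180,-0.0023,-0.0006,-0.003,0,0,0],[180,0,0,0,0,0,0],[180,0,0,0,0,0,0],[255,0,0,0,0,0,0],[255,0,0,0,0,0,0],[255,0,0,0,0,0,0],[255,0,0,0,0,0,0]])

```text
clock: 20.75
tool_pos: [0.4832, 0.0687, 0.11]
eef_rot: [-3.138, -0.007, -0.269]
contact_force: [-2.0, -1.7, 0.6]
width: 0.0131
```

```bash
cat >> h.py <<'E'
def arm(name):
    p=camera("wrist"); E=np.array(p["extrinsics"]); im=p["pixels"].copy()
    hsv=cv2.cvtColor(im,cv2.COLOR_RGB2HSV); h,sa,v=[hsv[...,i].astype(int) for i in range(3)]
    inv=np.linalg.inv(E); vv,uu=np.indices(im.shape[:2])
    d=np.stack([(uu-p["cx"])/p["fx"],-(vv-p["cy"])/p["fy"],-np.ones(uu.shape)],-1)@inv[:3,:3].T
    o=inv[:3,3]; P=o+d*((.073-o[2])/d[...,2])[...,None]
    rr=np.hypot(P[...,0]-A[0],P[...,1]-A[1]); th=np.degrees(np.arctan2(P[...,1]-A[1],P[...,0]-A[0]))%360
    m=(h>18)&(h<28)&(sa>130)&(rr>.045)&(rr<.066)&(abs(th-166)<20)
    r=[]
    for a in np.arange(.048,.066,.003):
        q=m&(rr>=a)&(rr<a+.003)
        if q.sum()>3: r.append((np.percentile(th[q],3)+np.percentile(th[q],97))/2)
    print("ARM",np.round(r,2),"mean %.2f"%np.mean(r)); save(name,p,s=1.5)
E
python3 - <<'E'
from h import *
lev(); arm("w10")
E
```

```text
20.75 tcp [0.4832 0.0687 0.11  ] rpy [-3.1384 -0.0072 -0.269 ] F [-2.0052 -1.6712  0.6264] T [-0.4537  0.3413 -0.0346] w 0.0131
ang 164.22 r 0.0812 yawerr 0.37 Ftan_cw -2.15 Frad 1.48 Mz_axis -0.175
ARM [163.62 163.8  163.99 164.01 163.94 164.09] mean 163.91
```

Emit:
move_arm(steps=[[255,0.0003,0.0014,0,0,0,-0.8]])

```text
clock: 20.92
tool_pos: [0.4834, 0.0696, 0.1099]
eef_rot: [-3.139, -0.007, -0.284]
contact_force: [-1.1, -3.3, 1.0]
width: 0.0134
```

Run:
```python
from h import *
lev(); arm("w11")
```

```text
20.925 tcp [0.4834 0.0696 0.1099] rpy [-3.1391 -0.0069 -0.2841] F [-1.068  -3.3225  0.9526] T [-0.859   0.4455  0.071 ] w 0.0134
ang 163.60 r 0.0813 yawerr 0.13 Ftan_cw -3.49 Frad 0.09 Mz_axis -0.284
ARM [163.38 163.36 163.55 163.73 163.74 163.65] mean 163.57
```

Emit:
move_arm(steps=[[255,0.0004,0.0016,0,0,0,-0.9]])

```text
clock: 21.1
tool_pos: [0.4836, 0.0707, 0.1098]
eef_rot: [-3.14, -0.007, -0.302]
contact_force: [-2.6, -5.2, 2.7]
width: 0.0133
```

Run:
```python
from h import *
lev(); arm("w12")
```

```text
21.1 tcp [0.4836 0.0707 0.1098] rpy [-3.1402 -0.0067 -0.3018] F [-2.5975 -5.1691  2.7483] T [-1.3145  0.6196  0.1664] w 0.0133
ang 162.78 r 0.0814 yawerr -0.07 Ftan_cw -5.71 Frad 0.95 Mz_axis -0.465
ARM [163.16 163.11 163.13 163.08 163.36 163.32] mean 163.19
```

Torque now gives a bite of ≈0.09, and the arm has moved ~4.2° since w7, where resistance had already begun. Unloading, releasing and lifting.

Emit:
move_arm(steps=[[255,-0.0004,-0.0015,0,0,0,0.5],[120,0,0,0,0,0,0],[120,0,0,0,0,0,0],[120,0,0,0,0,0,0],[120,0,0,0,0,0,0]])

```text
clock: 21.78
tool_pos: [0.4838, 0.071, 0.1099]
eef_rot: [-3.138, -0.007, -0.294]
contact_force: [0.3, -0.5, 1.0]
width: 0.0427
```

Run:
```python
from h import *
lev(); arm("w13")
```

```text
21.775 tcp [0.4838 0.071  0.1099] rpy [-3.1379 -0.0073 -0.294 ] F [ 0.2796 -0.5357  0.9637] T [0.0865 0.0387 0.0238] w 0.0427
ang 162.52 r 0.0814 yawerr 0.63 Ftan_cw -0.43 Frad -0.43 Mz_axis -0.035
ARM [164.09 164.36 164.25 164.26 164.42 164.42] mean 164.30
```

Run:
```python
import cv2,numpy as np
a=cv2.imread("pics/w12.png")[120:400,280:500];b=cv2.imread("pics/w13.png")[120:400,280:500]
cv2.imwrite("pics/c1213.png",cv2.resize(np.hstack([a,b]),None,fx=1.8,fy=1.8))
```

```text
(no output)
```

View pics/c1213.png

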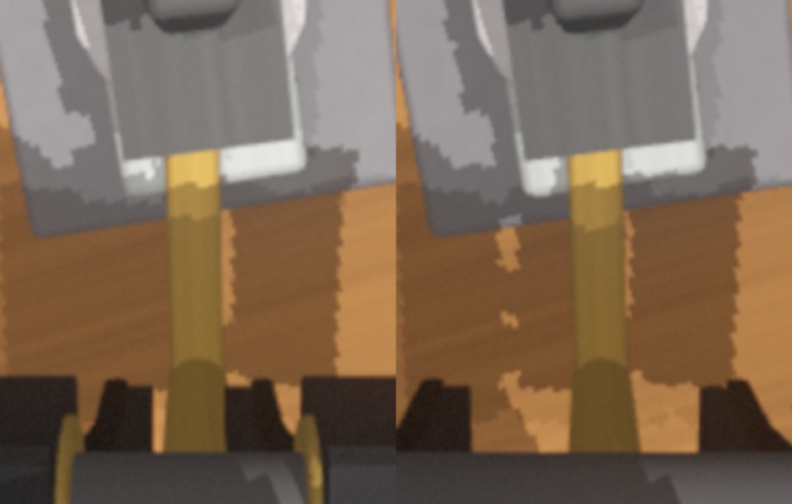

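The lever reads 164.3° again. My unloading step, made while still gripped, drew it back ~1° from the 163.2° peak. I'll push it back with the trailing finger's inner face only, without gripping, so retreating can't drag it.

```bash
cat >> h.py <<'E'
def favg(n=5):
    F=[];M=[]
    for i in range(n):
        camera("wrist"); s=sense(); F.append(s["contact_force"]); M.append(s["wrist_torque"])
    F=np.array(F);M=np.array(M); a=np.radians(164); er=np.array([np.cos(a),np.sin(a)]); tc=np.array([er[1],-er[0]])
    print("Ftan",(F[:,:2]@tc).round(2),"mean %.2f"%(F[:,:2]@tc).mean(),"Tz %.3f Tx %.3f"%(M[:,2].mean(),M[:,0].mean()))
E
python3 - <<'E'
from h import *
lev(); favg()
E
```

```text
21.825 tcp [0.4838 0.071  0.1099] rpy [-3.1379 -0.0074 -0.294 ] F [-0.6492 -0.467  -0.4626] T [0.0697 0.0316 0.0952] w 0.044
ang 162.54 r 0.0814 yawerr 0.62 Ftan_cw -0.64 Frad 0.48 Mz_axis -0.052
Ftan [-0.12 -0.41 -0.25  0.66 -0.25] mean -0.07 Tz 0.009 Tx 0.049
```

Emit:
move_arm(steps=[[120,0.0014,0.0048,0,0,0,0],[120,0.0012,0.0038,0,0,0,0],[120,0,0,0,0,0,0]])

```text
clock: 22.45
tool_pos: [0.4866, 0.0802, 0.1099]
eef_rot: [-3.138, -0.007, -0.294]
contact_force: [-0.3, 0.0, 0.4]
width: 0.0458
```

Run:
```python
from h import *
lev(); favg(3); arm("w14")
```

```text
22.45 tcp [0.4866 0.0802 0.1099] rpy [-3.138  -0.0074 -0.2941] F [-0.2517  0.0092  0.3528] T [0.0486 0.0747 0.015 ] w 0.0458
ang 155.82 r 0.0820 yawerr 7.33 Ftan_cw -0.09 Frad 0.23 Mz_axis -0.008
Ftan [-0.37 -0.59  0.47] mean -0.16 Tz -0.014 Tx 0.062
ARM [163.66 163.94 164.28 164.11 164.2  164.22] mean 164.07
```

Emit:
move_arm(steps=[[120,0.0008,0.0026,0,0,0,0]])

```text
clock: 22.78
tool_pos: [0.4873, 0.082, 0.1099]
eef_rot: [-3.138, -0.008, -0.295]
contact_force: [0.9, 0.1, 0.1]
width: 0.0462
```

Run:
```python
from h import *
lev(); favg(2); arm("w15")
```

```text
22.775 tcp [0.4873 0.082  0.1099] rpy [-3.1384 -0.0076 -0.2954] F [0.8895 0.0946 0.1216] T [0.0364 0.0716 0.0321] w 0.0462
ang 154.46 r 0.0821 yawerr 8.62 Ftan_cw 0.47 Frad -0.76 Mz_axis 0.038
Ftan [0.57 0.63] mean 0.60 Tz -0.016 Tx 0.063
ARM [163.8  164.12 164.02 163.99 164.26 164.1 ] mean 164.05
```

Emit:
move_arm(steps=[[120,0.0006,0.0019,0,0,0,0]])

```text
clock: 23.05
tool_pos: [0.4879, 0.084, 0.1099]
eef_rot: [-3.139, -0.007, -0.295]
contact_force: [-0.9, -1.8, 0.9]
width: 0.0464
```

Run:
```python
from h import *
lev(); favg(2); arm("w16")
```

```text
23.05 tcp [0.4879 0.084  0.1099] rpy [-3.1386 -0.0074 -0.2949] F [-0.8941 -1.829   0.8778] T [-0.409   0.3054  0.0145] w 0.0464
ang 153.05 r 0.0825 yawerr 10.06 Ftan_cw -2.04 Frad -0.03 Mz_axis -0.168
Ftan [-2.22 -2.9 ] mean -2.56 Tz 0.005 Tx -0.404
ARM [163.62 163.89 163.62 163.9  163.91 163.81] mean 163.79
```

Emit:
move_arm(steps=[[120,0.0005,0.0016,0,0,0,0]])

```text
clock: 23.32
tool_pos: [0.4881, 0.0851, 0.1098]
eef_rot: [-3.14, -0.007, -0.295]
contact_force: [-1.6, -4.3, 2.0]
width: 0.0464
```

Run:
```python
from h import *
lev(); favg(2); arm("w17")
```

```text
23.325 tcp [0.4881 0.0851 0.1098] rpy [-3.1396 -0.0068 -0.2953] F [-1.6475 -4.2855  2.0133] T [-0.7761  0.5295  0.0097] w 0.0464
ang 152.31 r 0.0828 yawerr 10.77 Ftan_cw -4.56 Frad -0.53 Mz_axis -0.378
Ftan [-4.88 -4.13] mean -4.51 Tz -0.010 Tx -0.794
ARM [163.28 163.75 163.34 163.55 163.7  163.71] mean 163.56
```

Emit:
move_arm(steps=[[120,0.0004,0.0014,0,0,0,0]])

```text
clock: 23.6
tool_pos: [0.4883, 0.0861, 0.1097]
eef_rot: [-3.14, -0.006, -0.296]
contact_force: [-3.0, -4.8, 2.2]
width: 0.0462
```

Run:
```python
from h import *
lev(); favg(2); arm("w18")
```

```text
23.6 tcp [0.4883 0.0861 0.1097] rpy [-3.1402 -0.0065 -0.2955] F [-2.9945 -4.7627  2.2454] T [-1.0904  0.7241 -0.0269] w 0.0462
ang 151.60 r 0.0831 yawerr 11.46 Ftan_cw -5.61 Frad 0.37 Mz_axis -0.466
Ftan [-5.66 -6.37] mean -6.01 Tz -0.025 Tx -1.117
ARM [162.86 162.78 163.08 163.26 163.2  163.34] mean 163.09
```

The loaded-arm deflection is elastic (0 to 6 N over ~1°), so force is the reliable gauge: bite 0.09 corresponds to ≈7.3 N at the post. I'll push on to about 7.2 N.

Emit:
move_arm(steps=[[120,0.0004,0.0013,0,0,0,0]])

```text
clock: 23.88
tool_pos: [0.4884, 0.0866, 0.1097]
eef_rot: [3.142, -0.006, -0.296]
contact_force: [-2.9, -5.8, 3.8]
width: 0.046
```

Run:
```python
from h import *
lev(); favg(3); arm("w19")
```

```text
23.875 tcp [0.4884 0.0866 0.1097] rpy [ 3.1416 -0.006  -0.296 ] F [-2.8933 -5.7512  3.7574] T [-1.3657  0.8749  0.0134] w 0.046
ang 151.25 r 0.0833 yawerr 11.79 Ftan_cw -6.43 Frad -0.23 Mz_axis -0.536
Ftan [-6.6  -6.49 -7.23] mean -6.77 Tz -0.052 Tx -1.314
ARM [162.91 163.36 163.1  162.97 162.88 163.09] mean 163.05
```

Emit:
move_arm(steps=[[120,0.0004,0.0013,0,0,0,0]])

```text
clock: 24.2
tool_pos: [0.4884, 0.087, 0.1096]
eef_rot: [3.14, -0.005, -0.297]
contact_force: [-3.4, -5.2, 3.7]
width: 0.0459
```

Run:
```python
from h import *
lev(); favg(3); arm("w20")
```

```text
24.2 tcp [0.4884 0.087  0.1096] rpy [ 3.14   -0.0054 -0.2967] F [-3.4402 -5.2207  3.6971] T [-1.4766  1.0145 -0.0365] w 0.0459
ang 151.01 r 0.0834 yawerr 11.99 Ftan_cw -6.23 Frad 0.48 Mz_axis -0.520
Ftan [-7.22 -6.77 -7.32] mean -7.10 Tz -0.001 Tx -1.448
ARM [162.8  162.69 163.01 163.2  163.21 163.39] mean 163.05
```

At 7.1 N (0.60 N·m) the lever no longer moves, so the bite is at least ≈0.08. Nothing so far has put more than ≈0.65 N·m on it, which caps the bite at about 0.10. Backing off and lifting clear.

Emit:
move_arm(steps=[[120,-0.001,-0.004,0,0,0,0],[120,-0.0025,-0.008,0,0,0,0],[120,0,0,0,0,0,0]])

```text
clock: 24.78
tool_pos: [0.4854, 0.0754, 0.1097]
eef_rot: [-3.141, -0.006, -0.296]
contact_force: [-0.7, 1.1, -0.3]
width: 0.046
```

Run:
```python
from h import *
lev(); favg(2); arm("w21")
```

```text
24.775 tcp [0.4854 0.0754 0.1097] rpy [-3.1412 -0.0064 -0.2961] F [-0.733   1.0712 -0.3218] T [ 0.094  -0.0152  0.0027] w 0.046
ang 159.28 r 0.0813 yawerr 3.76 Ftan_cw 0.74 Frad 1.06 Mz_axis 0.060
Ftan [-0.21  1.47] mean 0.63 Tz -0.012 Tx 0.121
ARM [163.98 164.03 164.28 164.25 164.33 164.28] mean 164.19
```

Emit:
move_arm(steps=[[120,0,0,0.03,0,0,0],[60,0,0,0.05,0,0,0],[60,0,0,0.05,0,0,0],[60,-0.03,0,0.03,0,0,0],[60,0,0,0,0,0,0],[60,0,0,0,0,0,0]])

```text
clock: 25.68
tool_pos: [0.454, 0.0781, 0.2739]
eef_rot: [-3.14, -0.006, -0.292]
contact_force: [-0.1, -0.3, -0.1]
width: 0.0662
```

Run:
```python
from h import *
lev(); p=keyyaw(); save("w22",p,s=1.5)
p=camera("side"); save("d22",p,s=1.5)
for l in ["tub_mid","dropper_mid"]: find(p,l)
```

```text
25.675 tcp [0.454  0.0781 0.2739] rpy [-3.1398 -0.0055 -0.2923] F [-0.0921 -0.3489 -0.1309] T [ 0.0354  0.051  -0.0082] w 0.0662
ang 163.68 r 0.1119 yawerr -0.43 Ftan_cw -0.36 Frad -0.01 Mz_axis -0.040
fin px 790
fintop [571.2  45.5] [12.  36.3] 80.24
block [569.6  45.8] [30.  72.9] 80.22
bow [567.5  46.2] [43.8 94.5] 81.86
tub_mid 0.6 [0.5231 0.3148 0.0474] [217. 299.]
dropper_mid 0.53 [0.4547 0.1788 0.0367] [264. 262.]
```

View pics/d22.png

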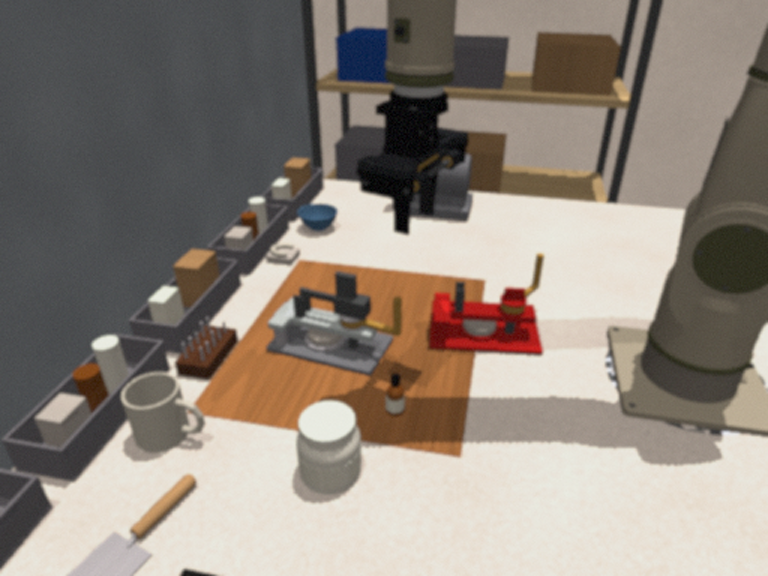

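The side picture shows the key seated with its tail in the fork (around px (330,295)). The tub (330,445) and dropper (395,395) are where they were, and the arm is clear of everything.

```bash
python3 -c "
from cell import *
print(job_done())"
```

```text
the job is handed in; nothing more can be done
None
```

The height screw should be locked with its setting kept, and I've handed the job in after about 26 s of the 69 s allowed. The weak point is the exact bite: I could only infer it as roughly 0.08–0.10 rad against the 0.09 aim.

- **Key:** I set it fully down over the tang of the grey stand, ignoring the red look-alike. It met a firm stop on the collar (about 42 N for a moment), with its tail between the fork posts. The last check put the fin top at z 0.155 m, as expected when seated.
- **Screw setting:** The key turned about 1.7° (0.03 rad) while the nut came tight, within the 0.16 rad limit.
- **Nut:** I swung the lever clockwise about 48° until resistance stepped up, then nipped it further. In the last push it stopped moving at about 7.1 N (0.60 N·m), and the highest torque at any point was about 0.65 N·m. Those two figures give the bite range.
- **Disagreement over the bite:** The tool position suggested about 4.4° past the first rise in resistance. The camera showed the unloaded lever only about 3.1° past it. The lever springs back about 1° each time it is released, so I trusted the force. Taking the camera reading alone, the bite could be nearer 0.06 rad.
- **Re-nip:** I gripped the lever a second time and then pushed it with one finger. Afterwards it rested at about the same angle as after the first release.
- **Surroundings:** The tub and dropper bottle showed no movement beyond the few millimetres of measurement error, and the arm was touching nothing when I handed in.

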